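# Pull apart a nest of reducing sleeves and sort them by size

### The job

Three brass reducing sleeves are stuck one inside another in the leaning cradle. Draw the small and the middle sleeve out of the nest and stand the small one upright on the floor of the narrow tray and the middle one upright on the floor of the wide tray, setting them down rather than dropping them. Leave the largest sleeve fully home in the cradle, and do not disturb the loose fitting and steel ring lying in front of the cradle.

Things in the scene. Friction and masses are not known exactly. Their poses are not given: they have to be found in the camera images.
- cradle: Fixed grey holder on a dark base plate (x -55 to +65, y -45 to +45 mm): a tube, 71 mm outside, 44 mm long, leaning 35 degrees (0.61 rad) from vertical. Origin on the worktop, z up. The tube leans to the cradle's own -x, which faces roughly to the robot: the nest's axis, pointing up and out, is (-0.573, 0, 0.820) in the cradle's frame. The sleeves draw out straight along it.
- cradle_mouth (a point): Centre of the upper rim of the cradle's leaning tube, on the nest's axis, 70 mm above the worktop. The large sleeve's collar rests on this rim; its axes are those of the cradle (z up, not along the tube).
- small_c (a point): Small brass sleeve, half-way up on its axis. 60 mm long: body 28 mm in diameter, 34 mm long; above it a collar 38 mm in diameter, 26 mm high. z: axis, foot to collar. Starts with its body inside the middle sleeve and its collar resting on that one's collar, outermost of three stacked collars. 0.2 kg. A spring ball holds it: 3 to 8 N to draw it out, over 34 mm; pulled askew it drags the others.
- middle_c (a point): Middle brass sleeve, half-way up on its axis. 64 mm long: body 42 mm in diameter, 38 mm long; above it a collar 52 mm in diameter, 26 mm high; bore 29.6 mm. z: axis, foot to collar. Starts with its body inside the large sleeve and its collar resting on that one's collar. 0.35 kg. A spring ball holds it: 6 to 12 N to draw it out, over 38 mm.
- middle: The middle sleeve as a body; origin at the centre of its foot (lower end), z along its axis towards the collar.
- small: The small sleeve as a body; origin at the centre of its foot (lower end), z along its axis towards the collar.
- large_c (a point): The large brass sleeve, half-way up on its axis. 68 mm long: body 56 mm in diameter and 42 mm long inside the cradle's tube, collar 66 mm in diameter and 26 mm high, bore 43.6 mm. z along its axis towards the collar. It stays in the cradle, where it is loose but held by a spring ball. About 0.6 kg.
- narrow_tray: Smaller of two fixed square aluminium trays, 78 mm outside, 70 mm inside, 20 mm high; inner floor 4 mm above the worktop. Origin: centre of its underside, z up. Home of the small sleeve. A fixed dead-weight tester up to 0.26 m high stands between cradle and trays (x 0.38 to 0.66, y -0.12 to 0.26): carry over it. Which tray is nearer to the robot varies.
- wide_tray: The larger fixed square aluminium tray, 108 x 108 mm outside, 20 mm high, walls 4 mm, so 100 mm inside; inner floor 4 mm above the worktop. Origin: centre of its underside; x, y along its sides, z up. Home of the middle sleeve.
- fitting: A bystander: a loose brass pipe fitting with hexagon and ribbed neck, 27 x 31 x 40 mm, standing in front of the cradle (on the side its tube leans to); origin at the centre of its underside.
- ring: A bystander: a loose flat steel ring, 54 mm in diameter and 18 mm high, lying in front of the cradle; origin at the centre of its underside.
There are look-alikes about, which are no part of the job. What is shaped like the small but blue or green is not meant.

How it is judged (in metres and radians):
At the end, for the whole second after the job is handed in: The small sleeve stands upright (within 7 degrees) on the floor of the narrow tray and the middle sleeve likewise on the floor of the wide tray (heights within 4 mm), both let go and at rest; the large sleeve is still seated in the cradle, within 6 mm of where it was (x of small_c in the frame of narrow_tray between -0.03 and 0.03 m and y of small_c in the frame of narrow_tray between -0.03 and 0.03 m and height (world z) of small_c between 0.03 and 0.038 m and angle between each of small_c, middle_c's own z axis and vertical below 0.12 rad and linear speed of each of small, middle below 0.02 m/s and x of middle_c in the frame of wide_tray between -0.038 and 0.038 m and y of middle_c in the frame of wide_tray between -0.038 and 0.038 m and height (world z) of middle_c between 0.032 and 0.04 m and distance of large_c from where it was at the start of the episode below 0.006 m and angle between large_c's own z axis and vertical between 0.51 and 0.71 rad); the robot touches nothing.
It fails at once if the small sleeve is let fall from more than 30 mm above where it is to stand (contact force between small and the fingers below 0.05 N and height (world z) of small_c above 0.064 m and horizontal distance between small_c and cradle_mouth above 0.12 m and distance between small_c and middle_c above 0.05 m).
It fails at once if the middle sleeve is let fall from more than 30 mm above where it is to stand (contact force between middle and the fingers below 0.05 N and height (world z) of middle_c above 0.066 m and horizontal distance between middle_c and cradle_mouth above 0.12 m and distance between small_c and middle_c above 0.05 m).
It fails at once if the brass fitting in front of the cradle is pushed more than 25 mm (distance of fitting from where it was at the start of the episode above 0.025 m).
It fails at once if the steel ring in front of the cradle is pushed more than 25 mm (distance of ring from where it was at the start of the episode above 0.025 m).
It also fails if it takes over 64 s, if anything falls off the work surface, if the arm or the gripper's body presses on something with over 40 N, if the wrist force passes 120 N, or if a joint passes its speed limit or range.

### The arm

A 7-joint arm with a two-finger parallel gripper is mounted at the origin on a cart in front of the work surface, level with it; the furniture and walls round the work are solid. World frame = base frame: x ahead of the robot, y to its left, z up, the work surface at z = 0. Lengths are in mm, angles in rad, forces in N, time in s.
With the tool pointing down it reaches from about 400 to 875 mm from the base axis. Payload 4.4 kg.
Tool frame: the origin (TCP) lies at the very end of the fingers, on their centre line; the grasp point (between the pads) lies 19 mm behind it; z points along the fingers, y is the line along which they close (so a half turn about z gives the same grasp; the last joint's range is limited). The gripper opens to 85 mm and grips with 20 to 120 N. Pads are 22 mm wide; open, the fingers measure 114 mm over their backs; the gripper's body (76 mm by 85 mm) begins 54 mm behind the grasp point. The pads swing forward as they close: fully open they stand 13 mm farther back than shut.
Start: joints at [-1.371, 0.628, 0.038, 1.517, -0.027, 0.996, -0.02], TCP at [170.718, 627.195, 231.313] pointing down, gripper open.
Joint ranges: [-3.06, 3.06], [-0.37, 2.12], [-1.25, 1.32], [0.18, 2.47], [-1.1, 4.24], [0.23, 1.98], [-2.94, 2.94]. Speed limits (rad/s): [2.57, 2.57, 3.14, 3.14, 3.14, 3.14, 3.14].

### API

Orientations are given as [roll, pitch, yaw] about the fixed x, y, z axes, in that order (R = Rz(yaw) Ry(pitch) Rx(roll)).
In Python, from cell import monitor, viewer, workorder gives the robot as it stands.
- The arm moves only by the tool arm_command, never from a script. Its argument "series" is one flat list of numbers, 5 for each row, row after row: the opening in per cent of the stroke, from 0 (shut) to 100 (fully open), then the shift along the tool's x, y, z in cm, then the turn about the tool's z in degrees. In form: [claw, x, y, z, roll, claw, x, y, z, roll, ...]. A call has exactly 5 rows; each row is the pose to reach, as a shift and turn from the pose commanded when the call began, along the tool's axes at that moment; what a row does not reach only later rows make up. A row lasts 1/12 s, in which the tool goes at most 41.7 mm and 7.16 degrees, less where a joint would pass 70% of its speed; a pose out of reach is approached as far as the arm can. A call with a gripper value outside its range is refused whole. The fingers move at their own pace and stop on an object; the grip force is fixed at half the most. Time passes only in rows, so rows that repeat a pose let the fingers close, or fill a call up. It gives the time, the measured TCP pose, the force, the opening and the grip force at its end, in the units of the state.
- monitor.read_state(): the state, without advancing time (a new reading comes with each control period).
- viewer.get_image(name): name is "side" or "top"; returns (picture, depth): 480x640x3 uint8, red, green, blue; 480x640 float32, mm along the optical axis (not along the pixel's ray), 0 where there is no reading.
- viewer.camera_model(name): a dict with "mtx" (3x3 intrinsics, pixels), "R" (3x3) and "t" (3): a world point X has camera coordinates R X + t. Camera axes: x right, y down, z forward; pixel columns grow to the right and rows downward; lengths in mm; the calibration is good to about 2 mm. A picture is of the moment at which its call begins. camera_model takes no time and is no camera call.
- workorder.finish_job(): hands the job in; it is judged then, once.
The state is a dict: "clock": time; "qpos": joint angles; "qd": joint speeds; "tau": joint torques, N m; "eef_pos": TCP position; "tool_rot": TCP orientation; "force": force on the tool from outside, world axes, zero at the start; "torque": the same for the moment, N m; "width": finger opening in mm; "gripper_force": force on a finger pad.
Only numpy, scipy, OpenCV 4.12 (cv2) and the standard library are available. Lean on these libraries where they do the work, as an engineer would, in place of code of your own. Each camera call takes 0.05 s, during which the arm holds its last target. There are 200 camera calls.

## Working session

There is one attempt and no reset: what is moved stays moved. The work goes in short steps, Python scripts to look and compute and a tool call to move; the robot and the scene stay as the last step left them, time stands still between calls to the robot, and variables do not carry over. Pictures are saved under pics/ and viewed, at most 10 in all, crops included, and the job is handed in when it is done.

Besides the shell and the picture viewer there is one more tool, called after ">>>" as a command line: name --argument value ..., lists and objects as JSON in quotes. arm_command: Moves the arm, as the interface text tells. Its arguments: {"type":"object","properties":{"series":{"type":"array","items":{"type":"number"}}},"required":["series"]}

```bash
ls; mkdir -p pics; python3 - <<'E'
from cell import monitor, viewer
import cv2,numpy as np
print(monitor.read_state())
for n in("side","top"):
    p,d=viewer.get_image(n); cv2.imwrite(f"pics/{n}0.png",p[:,:,::-1]); np.save(f"pics/{n}0.npy",d); np.save(f"pics/{n}0i.npy",p)
    c=viewer.camera_model(n); print(n,c["mtx"],c["R"],c["t"],(d>0).mean())
E
```

```text
pics
{'clock': 0.0, 'qpos': array([-1.37081385,  0.6293482 ,  0.03847957,  1.51836481, -0.02699396,
        0.99629325, -0.02001302]), 'qd': array([-3.15187850e-04,  1.99560230e-03,  1.53963105e-03,  1.20559628e-03,
       -4.64877659e-05, -1.52660726e-03, -8.77679751e-04]), 'tau': array([ 7.88567650e-04, -5.63407016e+01,  1.22632340e+00, -1.93436944e+01,
        1.09076482e-02,  1.08455479e-02, -6.07515275e-06]), 'eef_pos': array([170.56357703, 626.57840802, 230.38945719]), 'tool_rot': array([-3.13969877e+00,  5.22540500e-05,  2.87577013e+00]), 'force': array([-0.5654182 , -0.03503462,  0.88351844]), 'torque': array([-0.05397123, -0.03742929, -0.00377312]), 'gripper_force': 0.0, 'width': 85.05977600077591}
side [[557.73632884   0.         326.35155057]
 [  0.         557.73632884 243.89818101]
 [  0.           0.           1.        ]] [[-8.87412202e-01 -4.60976733e-01 -1.88586303e-04]
 [-2.98163224e-01  5.74296805e-01 -7.62418436e-01]
 [ 3.51565464e-01 -6.76523194e-01 -6.47084301e-01]] [ 581.14017058  207.6651338  1185.89100625] 0.9480859375
top [[467.49715568   0.         323.8636913 ]
 [  0.         467.49715568 233.92323856]
 [  0.           0.           1.        ]] [[ 0.02510736 -0.99966215 -0.00672403]
 [-0.97666172 -0.02309336 -0.21353825]
 [ 0.21331083  0.01192848 -0.97691156]] [  50.0059746   618.79134355 1142.11208592] 0.9960807291666667
```

```bash
sleep 1; ls pics
```

```text
side0.npy
side0.png
side0i.npy
top0.npy
top0.png
top0i.npy
```

View pics/side0.png

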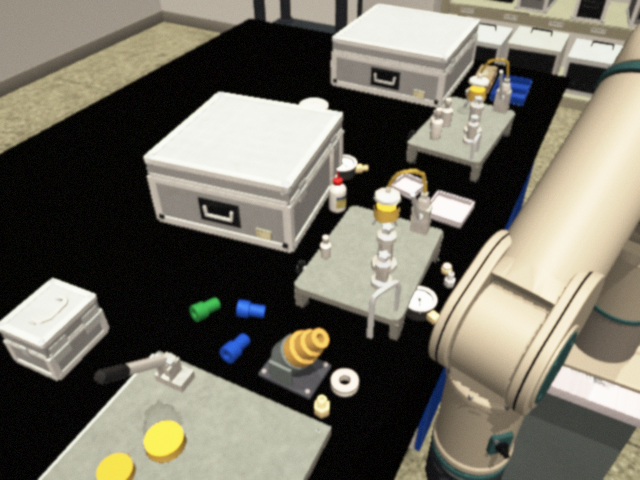

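View pics/top0.png

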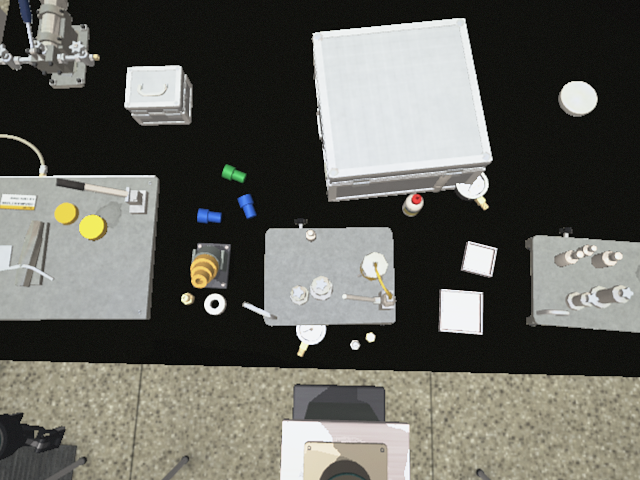

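The side view shows the nest at about (308,345), the ring at (344,381) and the fitting at (321,406). In the top view the nest is at about (205,268) on the dark plate, the ring at (215,304) and the fitting at (187,298). The wide tray is near (461,312) and the narrow one near (479,259). The blue and green look-alikes lie around (210–250, 170–215). Next I'll measure these from depth.

```bash
cat > h.py <<'E'
import numpy as np,cv2
from cell import viewer
def cloud(n,d):
    c=viewer.camera_model(n); v,u=np.mgrid[0:480,0:640]
    P=np.stack([u,v,np.ones_like(u)],-1)@np.linalg.inv(c["mtx"]).T*d[...,None]
    return (P-c["t"])@c["R"]
E
python3 - <<'E'
from h import *
np.set_printoptions(precision=1,suppress=True)
for n,roi in(("top",(235,295,180,235)),("side",(320,395,255,335))):
    p=np.load(f"pics/{n}0i.npy");d=np.load(f"pics/{n}0.npy");W=cloud(n,d)
    hsv=cv2.cvtColor(p,cv2.COLOR_RGB2HSV)
    m=np.zeros(d.shape,bool);a,b,c,e=roi;m[a:b,c:e]=1
    br=m&(hsv[...,1]>110)&(hsv[...,0]<30)&(hsv[...,2]>60)&(d>0)&(W[...,2]>30)
    P=W[br];print(n,len(P),P.min(0),P.max(0),P.mean(0))
    for lo in range(40,140,10):
        s=P[(P[:,2]>lo)&(P[:,2]<=lo+10)]
        if len(s):print(lo,len(s),s.mean(0),s.min(0)[:2],s.max(0)[:2])
    np.save(f"pics/brass_{n}.npy",P)
    pl=m&(W[...,2]>3)&(W[...,2]<28)&(d>0)
    z=W[pl];h=np.histogram(z[:,2],bins=range(3,29,2));print(h[0])
    if n=="top":
        q=z.astype(np.float32); print("plate",cv2.minAreaRect(q[:,:2]),np.median(q[:,2]))
        for nm,(a,b,c,e) in dict(wide=(285,340,432,490),narrow=(237,282,455,502),ring=(290,318,200,230),fit=(290,308,178,198)).items():
            k=np.zeros(d.shape,bool);k[a:b,c:e]=1;k&=(W[...,2]>(12 if nm in("wide","narrow") else 8))
            Q=W[k].astype(np.float32);r=cv2.minAreaRect(Q[:,:2]);print(nm,len(Q),r,Q[:,2].max(),np.median(Q[:,2]))
            if nm in("wide","narrow"):
                k2=np.zeros(d.shape,bool);k2[a:b,c:e]=1;k2&=hsv[...,2]>120
                cs=max(cv2.findContours(k2.astype(np.uint8),0,2)[0],key=cv2.contourArea);print(cv2.minAreaRect(cs))
E
```

```text
top 689 [467.5 331.5  65.9] [553.3 397.2 145.5] [510.1 357.7 115. ]
60 1 [517.1 335.1  65.9] [517.1 335.1] [517.1 335.1]
70 10 [517.8 336.4  77.1] [495.  332.3] [536.5 346.6]
80 35 [517.8 340.7  85.4] [496.9 331.9] [545.1 396.9]
90 84 [531.2 351.5  96. ] [499.9 331.5] [553.3 397.2]
100 137 [527.5 359.2 105.3] [482.1 336.7] [546.6 392.7]
110 130 [509.6 359.9 114.9] [467.5 337.5] [540.1 387.2]
120 168 [497.4 360.6 125. ] [469.3 341.4] [523.3 384.9]
130 91 [491.  360.6 134.9] [473.7 342.8] [507.5 379.9]
[214  84 102 134 106  69  28  10  13  10   2   5]Traceback (most recent call last):
  File "<stdin>", line 16, in <module>
cv2.error: OpenCV(4.12.0) /io/opencv/modules/imgproc/src/convhull.cpp:143: error: (-215:Assertion failed) total >= 0 && (depth == CV_32F || depth == CV_32S) in function 'convexHull'
```

```bash
python3 - <<'E'
from h import *
np.set_printoptions(precision=1,suppress=True)
mar=lambda Q:cv2.minAreaRect(np.ascontiguousarray(Q[:,:2],dtype=np.float32))
for n,roi in(("top",(235,295,180,235)),("side",(320,395,255,335))):
    p=np.load(f"pics/{n}0i.npy");d=np.load(f"pics/{n}0.npy");W=cloud(n,d)
    hsv=cv2.cvtColor(p,cv2.COLOR_RGB2HSV)
    m=np.zeros(d.shape,bool);a,b,c,e=roi;m[a:b,c:e]=1
    br=m&(hsv[...,1]>110)&(hsv[...,0]<30)&(hsv[...,2]>60)&(d>0)&(W[...,2]>30)
    P=W[br];np.save(f"pics/brass_{n}.npy",P);print(n,len(P))
    if n=="side":
      for lo in range(60,150,10):
        s=P[(P[:,2]>lo)&(P[:,2]<=lo+10)]
        if len(s):print(lo,len(s),s.mean(0),s.min(0)[:2],s.max(0)[:2])
    z=W[m&(W[...,2]>4)&(W[...,2]<22)&(d>0)];print("plate",len(z),mar(z))
    # normals on the cloud -> top faces: points whose normal tilts 35 deg
    N=np.cross(np.roll(W,-1,1)-np.roll(W,1,1),np.roll(W,-1,0)-np.roll(W,1,0));N/=np.linalg.norm(N,axis=-1,keepdims=True)+1e-9
    N*=np.sign(N[...,2:]+1e-9)
    f=br&(abs(N[...,2]-.82)<.1)&(N[...,0]<0)
    print("normal",f.sum(),np.median(N[f],0)); 
    if n=="top":
        for nm,(a,b,c,e) in dict(wide=(285,340,432,490),narrow=(237,282,455,502),ring=(290,318,200,230),fit=(290,308,178,198)).items():
            k=np.zeros(d.shape,bool);k[a:b,c:e]=1;k2=k&(hsv[...,2]>120);k=k&(W[...,2]>(12 if nm in("wide","narrow") else 8))
            Q=W[k];print(nm,len(Q),mar(Q),Q[:,2].max(),np.median(Q[:,2]),"bright",mar(W[k2]))
        b=(hsv[...,0]>0)&(W[...,0]>370)&(W[...,0]<680)&(W[...,1]>-130)&(W[...,1]<270)
        print("tester max z",W[b][:,2].max())
E
```

```text
top 689
plate 631 ((539.8416748046875, 378.5339660644531), (161.607177734375, 147.0682830810547), 1.5599730014801025)
normal 65 [-0.4 -0.1  0.8]
wide 323 ((425.95062255859375, -150.05621337890625), (114.82901763916016, 406.9813537597656), 2.5699703693389893) 1248.214366553105 19.19741870603885 bright ((425.7820129394531, -153.8175506591797), (116.81837463378906, 413.7386474609375), 2.201463460922241)
narrow 245 ((500.750732421875, -164.00137329101562), (106.0695571899414, 502.892578125), 21.4416446685791) 1248.214366553105 19.44675929233734 bright ((502.0774230957031, -169.23941040039062), (107.4134292602539, 513.0548095703125), 21.139862060546875)
ring 291 ((413.1372985839844, 210.7221221923828), (333.43951416015625, 53.14583206176758), 80.5205078125) 1248.214366553105 18.35021944541634 bright ((412.9774475097656, 211.47171020507812), (334.4308166503906, 55.281375885009766), 80.98240661621094)
fit 110 ((398.988037109375, 244.09451293945312), (393.84765625, 28.384605407714844), 74.33146667480469) 1248.214366553105 25.79092876570698 bright ((412.12677001953125, 242.866455078125), (397.4626770019531, 29.916610717773438), 78.98384857177734)
tester max z 259.5816360747364
side 1273
60 20 [508.4 390.1  65.6] [495.5 381.9] [522.1 396.8]
70 92 [504.4 386.1  75.6] [485.8 357.8] [539.1 400.1]
80 113 [514.  391.5  85. ] [487.6 348.4] [551.5 399.6]
90 170 [516.9 386.   95.2] [475.2 355.6] [551.2 398.5]
100 246 [516.5 376.9 105.2] [476.1 337.8] [546.7 395.7]
110 168 [503.6 376.4 115. ] [471.8 347.9] [538.1 390.7]
120 275 [492.1 366.6 124.9] [465.2 343.8] [520.8 386.5]
130 140 [486.7 365.8 134.8] [472.8 343.4] [504.8 382.5]
140 45 [490.7 363.1 142.1] [485.5 351.1] [496.7 376. ]
plate 1299 ((559.0779418945312, 336.841796875), (172.114501953125, 196.10841369628906), 26.851001739501953)
normal 109 [-0.4 -0.2  0.8]
```

```bash
python3 - <<'E'
from h import *
from scipy.optimize import least_squares
np.set_printoptions(precision=2,suppress=True)
mar=lambda Q:cv2.minAreaRect(np.ascontiguousarray(Q[:,:2],dtype=np.float32))
def res(q,P):
    yaw,x,y=q; a=np.array([-.573*np.cos(yaw),-.573*np.sin(yaw),.82]); v=P-[x,y,70]; s=v@a
    r=np.linalg.norm(v-np.outer(s,a),axis=1)
    R=np.where(s<26,33,np.where(s<52,26,19))
    e=r-R; pl=np.min([abs(s-26*k) for k in(1,2,3)],0)
    return np.where(pl<abs(e),pl,e)
B={n:np.load(f"pics/brass_{n}.npy") for n in("top","side")};B["both"]=np.vstack([B["top"],B["side"]])
for n,P in B.items():
    P=P[P[:,2]>72]
    o=least_squares(res,[0.1,535,363],args=(P,),loss="soft_l1",x_scale=[.1,5,5],diff_step=1e-3);yaw,x,y=o.x
    print(n,o.x,np.median(abs(o.fun)),"small top",x-44.7*np.cos(yaw),y-44.7*np.sin(yaw))
d=np.load("pics/top0.npy");p=np.load("pics/top0i.npy");W=cloud("top",d);z=W[...,2];hsv=cv2.cvtColor(p,cv2.COLOR_RGB2HSV)
for nm,(a,b,c,e) in dict(plate=(235,295,180,235),wide=(285,340,432,490),narrow=(237,282,455,502),ring=(290,318,200,230),fit=(290,308,178,198)).items():
    k=np.zeros(d.shape,bool);k[a:b,c:e]=1;k&=(d>0)
    lo=dict(plate=4,ring=10,fit=10).get(nm,12)
    k&=(z>lo)&(z<(18 if nm=="plate" else 60)); 
    if nm!="plate":k&=hsv[...,2]>60
    lab=cv2.connectedComponentsWithStats(k.astype(np.uint8))
    i=1+np.argmax(lab[2][1:,4]);Q=W[lab[1]==i]
    print(nm,len(Q),mar(Q),Q[:,2].max(),np.median(Q[:,2]))
E
```

```text
top [  0.11 535.39 365.39] 2.799377507297038 small top 490.937776679645 360.66722764197397
side [  0.22 530.47 368.5 ] 1.820501735164255 small top 486.88098354072287 358.61525216249026
both [  0.19 534.23 366.92] 2.5952620679561154 small top 490.36792724507904 358.3244466059249
plate 487 ((541.1376953125, 365.2185363769531), (124.8614273071289, 93.217529296875), 0.36489197611808777) 17.78753377920747 10.453839312334114
wide 315 ((432.85675048828125, -294.8367919921875), (109.70523071289062, 108.29251098632812), 86.8363037109375) 27.405583751047246 19.092797460527038
narrow 233 ((572.1759033203125, -347.94720458984375), (79.89969635009766, 79.43901062011719), 77.88656616210938) 25.538211994742767 19.249504230374587
ring 282 ((436.8209533691406, 348.441162109375), (52.34982681274414, 53.6047477722168), 1.1326600313186646) 26.27617353195093 18.35430045749976
fit 105 ((448.81060791015625, 420.041015625), (25.57316780090332, 28.80845832824707), 85.76820373535156) 43.78672534277479 26.815145472122488
```

```bash
python3 - <<'E'
from h import *
t=cv2.imread("pics/top0.png")[230:320,170:245];s=cv2.imread("pics/side0.png")[315:425,250:375]
t=cv2.resize(t,None,fx=5.3,fy=5.3,interpolation=2);t=cv2.convertScaleAbs(t,alpha=1.6,beta=20)
s=cv2.convertScaleAbs(cv2.resize(s,(400,352),interpolation=2),alpha=1.6,beta=20)
c=np.zeros((480,800,3),np.uint8);c[:t.shape[0],:t.shape[1]]=t[:480];c[:352,400:]=s
cv2.imwrite("pics/crop.png",c)
E
```

```text
(no output)
```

View pics/crop.png

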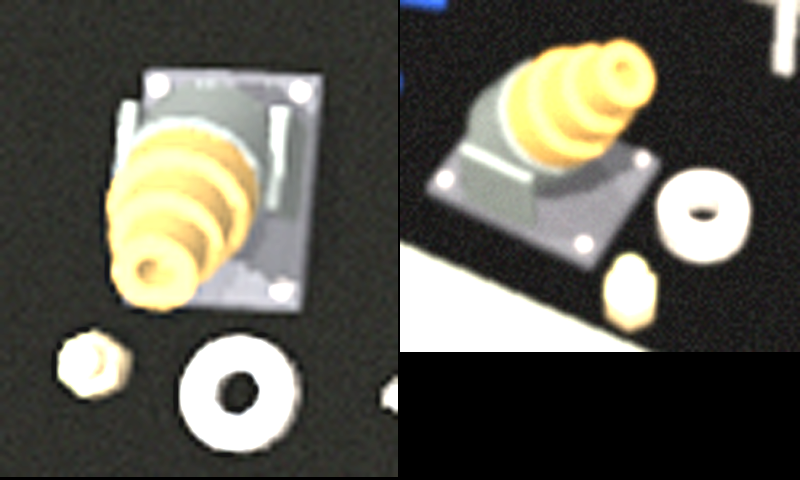

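The crop shows the plate's screws and the small sleeve's bore: (150,268) in the top half, (624,67) in the side half. I'll cast rays through these.

```bash
python3 - <<'E'
from h import *
np.set_printoptions(precision=1,suppress=True)
def ray(n,u,v):
    c=viewer.camera_model(n);d=c["R"].T@np.linalg.inv(c["mtx"])@[u,v,1];return -c["R"].T@c["t"],d/np.linalg.norm(d)
def pl(n,u,v,z):
    o,d=ray(n,u,v);return o+d*(z-o[2])/d[2]
T=[(170+a/5.3,230+b/5.3) for a,b in((157,85),(300,92),(281,291),(150,268))]
S=[(250+(a-400)/3.2,315+b/3.2) for a,b in((445,179),(643,160),(584,244),(624,67))]
A=[pl("top",*q,10) for q in T[:3]];print(np.array(A));
for e in(A[1]-A[2],):print("yaw",np.arctan2(e[1],e[0]))
e=A[0]-A[1];print(np.arctan2(-e[0],e[1]),np.linalg.norm(e),np.linalg.norm(A[1]-A[2]))
Bq=[pl("side",*q,10) for q in S[:3]];print(np.array(Bq))
e=Bq[2]-Bq[0];print(np.arctan2(-e[1],-e[0]),np.linalg.norm(e)); e=Bq[2]-Bq[1];print(np.arctan2(-e[0],e[1]),np.linalg.norm(e))
print("bore z134",pl("top",*T[3],134),pl("side",*S[3],134))
o1,d1=ray("top",*T[3]);o2,d2=ray("side",*S[3])
k=np.linalg.lstsq(np.c_[d1,-d2],o2-o1,rcond=None)[0];print(o1+d1*k[0],o2+d2*k[1])
E
```

```text
[[588.4 400.4  10. ]
 [586.5 327.2  10. ]
 [485.2 329.7  10. ]]
yaw -0.024358403383584686
-0.025726461208151592 73.23332873054352 101.40459888494206
[[587.8 399.4  10. ]
 [484.7 329.4  10. ]
 [487.5 401.3  10. ]]
-0.01876106776848498 100.31731648319204
-0.039166286037481464 71.95511038366135
bore z134 [481.5 361.7 134. ] [480.8 360.3 134. ]
[481.4 361.3 135.2] [480.4 361.1 135. ]
```

```bash
python3 - <<'E'
from h import *
np.set_printoptions(precision=1,suppress=True)
def proj(n,X):
    c=viewer.camera_model(n);q=(c["mtx"]@(c["R"]@X+c["t"][:,None]));return (q[:2]/q[2]).T
for n in("top","side"):
    p=np.load(f"pics/{n}0i.npy");h=cv2.cvtColor(p,cv2.COLOR_RGB2HSV)
    a,b,c,e=dict(top=(235,292,180,225),side=(320,375,275,335))[n]
    k=np.zeros(h.shape[:2],np.uint8);k[a:b,c:e]=1;k&=((h[...,1]>100)&(h[...,0]<30)&(h[...,2]>60)).astype(np.uint8)
    for yaw in(-.025,.05,.12):
        ax=np.array([-.573*np.cos(yaw),-.573*np.sin(yaw),.82]);tip=np.array([481,361,134.3])
        C=np.array([tip-ax*(78-s) for s in(13,39,65)]);q=proj(n,C.T)
        # silhouette midpoint across the projected axis, at each collar's middle
        t=q[2]-q[0];t/=np.linalg.norm(t);nn=np.array([-t[1],t[0]])
        out=[]
        for c0 in q:
            w=[cv2.getRectSubPix(k.astype(np.float32),(1,1),tuple(map(float,c0+nn*x)))[0,0] for x in np.arange(-25,25,.25)]
            i=np.where(np.array(w)>.5)[0];out.append((i.min()*.25-25,i.max()*.25-25,(i.min()+i.max())*.125-25))
        print(n,yaw,q.ravel(),np.array(out).ravel())
E
```

```text
top -0.025 [205.8 268.5 203.  273.2 200.  278.2] [-11.2  15.    1.9 -10.2  15.    2.4  -8.2  12.    1.9]
top 0.05 [204.7 268.5 202.3 273.2 199.8 278.2] [-12.   13.8   0.9 -11.   14.2   1.6  -9.2  11.5   1.1]
top 0.12 [203.7 268.5 201.7 273.3 199.6 278.2] [-13.   13.2   0.1 -11.8  13.    0.6  -9.5  10.8   0.6]
side -0.025 [303.1 347.  309.6 342.7 316.3 338.3] [-18.2  18.2   0.  -17.   16.2  -0.4 -12.8  13.    0.1]
side 0.05 [302.4 348.  309.1 343.4 316.1 338.5] [-18.8  17.8  -0.5 -17.8  16.2  -0.8 -13.2  12.8  -0.2]
side 0.12 [301.8 349.  308.8 344.  316.  338.7] [-19.2  17.5  -0.9 -18.   16.2  -0.9 -13.8  12.8  -0.5]
```

```bash
python3 - <<'E'
from h import *
from scipy.optimize import least_squares
np.set_printoptions(precision=1,suppress=True)
for yaw in(-.025,.08):
  a=np.array([-.573*np.cos(yaw),-.573*np.sin(yaw),.82]);e2=np.array([-np.sin(yaw),np.cos(yaw),0])*-1;e1=np.cross(e2,a)*1
  M=np.array([e1,e2,a]);m0=np.array([525.7,363.,70])
  for n in("top","side"):
    V=(np.load(f"pics/brass_{n}.npy")-m0)@M.T
    for i,R in enumerate((33,26,19)):
        P=V[(V[:,2]>26*i+4)&(V[:,2]<26*i+22)][:,:2]
        P=P[np.hypot(*P.T)>R-7]
        o=least_squares(lambda q:np.hypot(P[:,0]-q[0],P[:,1]-q[1])-R,[0,0],loss="soft_l1")
        w=m0+np.r_[o.x,26*i+13]@M;print(yaw,n,R,len(P),o.x,"off e1,e2; y of centre",w,"med",np.median(abs(o.fun)))
    s=V[(V[:,2]>72)];print(" top face s median",np.median(s[:,2]),len(s))
E
```

```text
-0.025 top 33 96 [-2.9 -2.2] off e1,e2; y of centre [520.7 365.3  82.3] med 0.8355433904383744
-0.025 top 26 88 [-1.5 -0.3] off e1,e2; y of centre [504.6 363.8 102.8] med 0.6840934389723543
-0.025 top 19 77 [0.1 1.1] off e1,e2; y of centre [488.4 362.9 123.2] med 0.7525087116709734
 top face s median 76.32303934837923 147
-0.025 side 33 181 [-1.7 -0.9] off e1,e2; y of centre [519.7 364.1  81.7] med 0.6809007829244109
-0.025 side 26 160 [-0.4  0.6] off e1,e2; y of centre [503.7 362.9 102.2] med 0.55345303219074
-0.025 side 19 140 [1.  2.3] off e1,e2; y of centre [487.6 361.7 122.7] med 0.7026631593913653
 top face s median 77.4989609368049 256
0.08 top 33 92 [-2.8 -2.2] off e1,e2; y of centre [520.4 364.8  82.3] med 0.6602130659059284
0.08 top 26 88 [-1.4 -2.2] off e1,e2; y of centre [504.4 363.5 102.8] med 0.6358329223609864
0.08 top 19 77 [ 0.1 -2.5] off e1,e2; y of centre [488.3 362.5 123.2] med 0.8619106642701091
 top face s median 76.3311950971877 148
0.08 side 33 193 [-1.8 -1.6] off e1,e2; y of centre [519.7 364.1  81.7] med 0.7417411594348593
0.08 side 26 156 [-0.4 -1.7] off e1,e2; y of centre [503.6 362.9 102.2] med 0.5664544271888605
0.08 side 19 119 [ 1.3 -1.5] off e1,e2; y of centre [487.4 361.4 122.5] med 0.5940958464171366
 top face s median 77.39791481788079 253
```

The depth fits from both cameras agree. The collar centres are large (520,364.7,82), middle (504,363.3,102.5) and small (488,362,123). The tool can only shift and roll, so it stays pointing down: I'll grip the collars across the lean, pull along the axis, and stand the sleeves up in the trays by pivoting them against a tray wall.

```bash
cat > go.py <<'E'
import sys,numpy as np
from cell import monitor
from scipy.spatial.transform import Rotation as Ro
s=monitor.read_state();R=Ro.from_euler("xyz",s["tool_rot"]).as_matrix()
print("t",round(s["clock"],2),"pos",s["eef_pos"].round(1),"yaw",round(s["tool_rot"][2],3),"w",round(s["width"],1),"gf",round(s["gripper_force"],1),"F",s["force"].round(1),"q",s["qpos"].round(2))
for a in sys.argv[1:]:
    v=np.array([float(x) for x in a.split(",")]);d=R.T@(v[:3]-s["eef_pos"])/10
    print(a,"->",d.round(2),"roll",(-np.degrees((v[3]-s["tool_rot"][2]+np.pi)%(2*np.pi)-np.pi)).round(1))
E
python3 go.py 328,494,231,2.876 486,362.5,200,3.172
```

```text
t 0.1 pos [170.6 626.7 230.5] yaw 2.876 w 85.0 gf 0.0 F [ 0.2 -0.5  0.5] q [-1.37  0.63  0.04  1.52 -0.03  1.   -0.02]
328,494,231,2.876 -> [-18.67  -8.66  -0.04] roll -0.0
486,362.5,200,3.172 -> [-37.37 -17.2    3.08] roll -17.0
```

>>> arm_command --series '[100,-3.5,-1.6,0,0,100,-7.2,-3.3,0,0,100,-11,-5.1,0,0,100,-14.8,-6.8,0,0,100,-18.5,-8.5,0,0]'

```text
clock: 0.52
eef_pos: [328.0, 494.9, 230.9]
tool_rot: [-3.141, -0.0, 2.876]
force: [0.6, 0.6, 0.0]
width: 85.2
gripper_force: 0.0
```

>>> arm_command --series '[100,-3.7,-1.7,0,-4,100,-7.5,-3.5,0,-8,100,-11.2,-5.2,0,-12,100,-15,-7,1,-17,100,-18.5,-8.5,2,-17]'

```text
clock: 0.93
eef_pos: [484.7, 364.3, 211.5]
tool_rot: [3.141, 0.001, -3.107]
force: [0.5, 0.9, 0.0]
width: 85.3
gripper_force: 0.0
```

```bash
python3 go.py 486,362.3,115,3.172
```

```text
t 0.93 pos [484.7 364.3 211.5] yaw -3.107 w 85.3 gf 0.0 F [0.5 0.9 0. ] q [-0.66  0.59 -0.04  1.67  0.03  0.89  0.89]
486,362.3,115,3.172 -> [-0.12 -0.21  9.65] roll 0.2
```

>>> arm_command --series '[100,-0.1,-0.2,2,0,100,-0.1,-0.2,4.5,0,100,-0.1,-0.2,7,0,100,-0.1,-0.2,9,0,100,-0.1,-0.2,9.6,0]'

```text
clock: 1.35
eef_pos: [482.1, 362.2, 111.7]
tool_rot: [-3.138, -0.005, -3.111]
force: [-0.1, 0.2, 0.3]
width: 85.4
gripper_force: 0.0
```

```bash
python3 go.py; python3 - <<'E'
from h import *
o=[]
for n,(y,x) in(("side",(290,260)),("top",(220,150))):
    p,_=viewer.get_image(n); o.append(cv2.resize(p[y:y+130,x:x+110,::-1],(400,473)))
cv2.imwrite("pics/g1.png",np.hstack(o))
E
```

```text
t 1.35 pos [482.1 362.2 111.7] yaw -3.111 w 85.4 gf 0.0 F [-0.1  0.2  0.3] q [-0.67  0.71 -0.04  1.75  0.04  0.69  0.88]
```

View pics/g1.png

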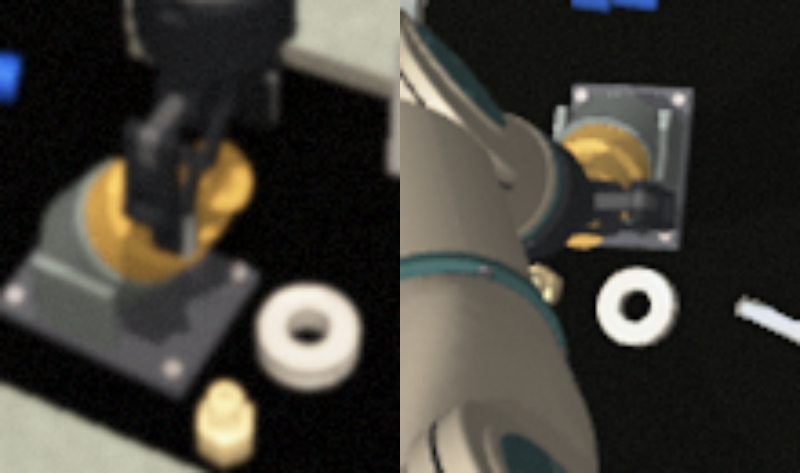

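The fingers straddle the small collar, at (220,185) in the left half, and stay clear of the ring and fitting. Closing.

```bash
python3 go.py 486,362.3,115,3.172
```

```text
t 1.45 pos [483.2 363.3 113.9] yaw -3.111 w 85.4 gf 0.0 F [0.2 0.6 0.4] q [-0.67  0.71 -0.04  1.75  0.04  0.69  0.88]
486,362.3,115,3.172 -> [-0.27 -0.11 -0.11] roll 0.0
```

>>> arm_command --series '[40,0,0,0,0,0,0,0,0,0,0,0,0,0,0,0,0,0,0,0,0,0,0,0,0]'

```text
clock: 1.87
eef_pos: [484.7, 364.0, 116.8]
tool_rot: [3.141, 0.001, -3.111]
force: [-1.4, -1.4, 4.4]
width: 35.8
gripper_force: 59.3
```

```bash
python3 go.py 486,362.3,115,3.172
```

```text
t 1.87 pos [484.7 364.  116.8] yaw -3.111 w 35.8 gf 59.3 F [-1.4 -1.4  4.4] q [-0.67  0.71 -0.04  1.75  0.04  0.69  0.88]
486,362.3,115,3.172 -> [-0.12 -0.17  0.18] roll 0.0
```

>>> arm_command --series '[0,0.2,0,-0.3,0,0,0.5,0,-0.7,0,0,0.7,0,-1.0,0,0,0.9,0,-1.3,0,0,1.15,0,-1.64,0]'

```text
clock: 2.28
eef_pos: [472.8, 363.8, 131.9]
tool_rot: [3.141, 0.001, -3.111]
force: [3.4, 1.0, -5.4]
width: 35.6
gripper_force: 60.6
```

```bash
python3 go.py
```

```text
t 2.28 pos [472.8 363.8 131.9] yaw -3.111 w 35.6 gf 60.6 F [ 3.4  1.  -5.4] q [-0.68  0.67 -0.04  1.76  0.04  0.7   0.87]
```

>>> arm_command --series '[0,0.3,0,-0.4,0,0,0.6,0,-0.9,0,0,0.95,0,-1.35,0,0,1.3,0,-1.85,0,0,1.6,0,-2.3,0]'

```text
clock: 2.7
eef_pos: [455.5, 362.9, 155.3]
tool_rot: [-3.141, -0.001, -3.11]
force: [1.0, -0.8, -2.3]
width: 35.9
gripper_force: 60.9
```

>>> arm_command --series '[0,0.2,0,-0.4,0,0,0.3,0,-1.2,0,0,0.3,0,-2.5,0,0,0.3,0,-4,0,0,0.3,0,-5,0]'

```text
clock: 3.12
eef_pos: [454.0, 363.2, 206.3]
tool_rot: [3.141, 0.001, -3.111]
force: [-1.0, 0.5, -1.7]
width: 35.8
gripper_force: 60.9
```

```bash
python3 go.py;  python3 - <<'E'
from h import *
p,_=viewer.get_image("side");cv2.imwrite("pics/g2.png",cv2.resize(p[210:400,230:400,::-1],None,fx=3,fy=3))
E
```

```text
t 3.12 pos [454.  363.2 206.3] yaw -3.111 w 35.8 gf 60.9 F [-1.   0.5 -1.7] q [-0.7   0.56 -0.04  1.74  0.03  0.84  0.85]
```

View pics/g2.png

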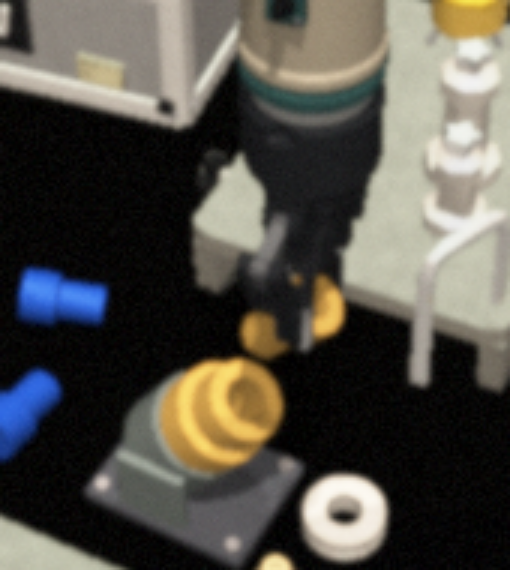

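The small sleeve is out and held at a lean between the pads, at about (290,320). The middle and large stayed home, near (225,410). The sleeve has to be turned upright in the grip, and the tester's board edge could serve as a stop, so I'll measure that board.

```bash
python3 - <<'E'
from h import *
np.set_printoptions(precision=0,suppress=True,linewidth=200)
d=np.load("pics/top0.npy");W=cloud("top",d)
for v in (240,250,260,270,280):
    print(v,"z",W[v,258:284:2,2],"y",W[v,258:284:2,1],"x",W[v,262,0], W[v,268,0])
d=np.load("pics/side0.npy");W=cloud("side",d)
k=(d>0)&(W[...,0]>400)&(W[...,0]<640)&(W[...,1]>250)&(W[...,1]<275)&(W[...,2]>10)
Q=W[k]
for x0 in range(400,640,30):
    s=Q[(Q[:,0]>=x0)&(Q[:,0]<x0+30)]
    f=s[s[:,2]<np.percentile(s[:,2],95)-4] if len(s) else s
    print(x0,len(s),len(s) and np.percentile(s[:,2],[0,5,50,95]),len(f) and np.percentile(f[:,1],[10,50,90]))
E
```

```text
240 z [ 0.  2. -0. -2. 71. 74. 75. 73. 73. 76. 74. 75. 74.] y [245. 239. 234. 229. 213. 208. 203. 198. 193. 187. 182. 177. 172.] x 611.097692748912 596.5702255305412
250 z [-0. -1. -1.  2. 77. 74. 74. 75. 79. 71. 74. 76. 76.] y [244. 238. 233. 227. 211. 207. 201. 196. 191. 186. 181. 176. 171.] x 583.4934740174555 570.4048947305387
260 z [ 0.  3.  1. 75. 72. 73. 74. 75. 75. 76. 75. 77. 77.] y [242. 236. 231. 215. 211. 205. 200. 195. 190. 185. 180. 174. 169.] x 555.8274463961723 544.7738503637398
270 z [ 2. -3.  2. 74. 71. 76. 78. 76. 76. 74. 75. 78. 73.] y [240. 236. 229. 214. 209. 204. 198. 194. 189. 184. 179. 173. 169.] x 528.4459217711327 518.8785044933013
280 z [ 0.  5.  1. 72. 77. 75. 75. 74. 73. 75. 74. 73. 74.] y [239. 233. 228. 213. 207. 203. 197. 193. 188. 182. 178. 173. 167.] x 501.7101096842693 493.61533820058185
400 135 [ 47.  54. 104. 147.] [250. 252. 253.]
430 24 [ 51.  55.  97. 140.] [250. 251. 253.]
460 0 0 0
490 0 0 0
520 0 0 0
550 0 0 0
580 0 0 0
610 0 0 0
```

```bash
python3 - <<'E'
from h import *
np.set_printoptions(precision=0,suppress=True,linewidth=200)
d=np.load("pics/side0.npy");W=cloud("side",d)
for x0 in range(480,650,20):
    k=(d>0)&(W[...,0]>=x0)&(W[...,0]<x0+20)&(W[...,1]>195)&(W[...,1]<232)&(W[...,2]>8)
    s=W[k];e=s[(s[:,2]<70)]
    print(x0,len(s),len(e),len(e) and (np.percentile(e[:,2],[0,10,50,90]),np.percentile(e[:,1],[5,50,95])), "top",np.percentile(s[s[:,2]>70][:,1],[95,100]) if (s[:,2]>70).any() else 0)
k=np.zeros(0)
s=W[(d>0)&(W[...,0]>520)&(W[...,0]<600)&(W[...,1]>205)&(W[...,1]<240)&(W[...,2]>8)]
print(np.histogram(s[:,2],bins=range(8,84,4)))
E
python3 go.py
```

```text
480 101 32 (array([59., 60., 64., 69.]), array([211., 213., 216.])) top [215. 216.]
500 106 30 (array([57., 60., 64., 69.]), array([211., 213., 216.])) top [216. 217.]
520 109 32 (array([59., 60., 65., 69.]), array([211., 215., 217.])) top [215. 217.]
540 106 30 (array([58., 60., 65., 69.]), array([213., 216., 217.])) top [216. 218.]
560 108 31 (array([55., 60., 65., 69.]), array([213., 216., 218.])) top [217. 218.]
580 104 32 (array([58., 61., 65., 69.]), array([214., 216., 219.])) top [217. 219.]
600 199 123 (array([ 8., 14., 35., 65.]), array([198., 211., 218.])) top [218. 221.]
620 44 26 (array([12., 15., 38., 58.]), array([208., 211., 214.])) top [214. 214.]
640 0 0 0 top 0
(array([  0,   0,   0,   0,   0,   0,   0,   0,   0,   0,   0,   1,  11,  41,  49,  50, 114,  40]), array([ 8, 12, 16, 20, 24, 28, 32, 36, 40, 44, 48, 52, 56, 60, 64, 68, 72, 76, 80]))
t 3.17 pos [454.9 364.  208.1] yaw -3.111 w 35.7 gf 60.9 F [ 0.2  0.7 -0.2] q [-0.7   0.55 -0.04  1.74  0.03  0.84  0.85]
```

The board top is at z≈75 and its left face at y≈215 is about 17 mm thick. I'll turn the tool so the sleeve's foot faces that edge and push it upright there.

>>> arm_command --series '[0,-2,-2,-0.5,7,0,-4,-4,-0.5,14,0,-6,-6,-0.5,21,0,-8,-8,-0.5,28,0,-9.5,-9.5,-0.5,35]'

```text
clock: 3.58
eef_pos: [553.3, 268.3, 209.7]
tool_rot: [-3.141, 0.001, 2.553]
force: [0.5, 0.3, -2.1]
width: 36.0
gripper_force: 60.7
```

>>> arm_command --series '[0,0,0,0,7,0,0,0,0,14,0,0,0,0,21,0,0,0,0,28,0,0,0,0,35]'

```text
clock: 4.0
eef_pos: [551.3, 270.9, 209.4]
tool_rot: [-3.141, -0.0, 1.945]
force: [-0.0, -0.2, -0.7]
width: 35.4
gripper_force: 60.7
```

>>> arm_command --series '[0,0,0,0,6,0,0,0,0,12,0,0,0,0,18,0,0,0,0,20,0,0,0,0,20]'

```text
clock: 4.42
eef_pos: [551.2, 271.2, 209.3]
tool_rot: [-3.141, 0.0, 1.601]
force: [-0.6, 0.8, -1.8]
width: 36.2
gripper_force: 60.7
```

```bash
python3 go.py 550,268,91,1.60
```

```text
t 4.42 pos [551.2 271.2 209.3] yaw 1.601 w 36.2 gf 60.7 F [-0.6  0.8 -1.8] q [-0.75  0.63  0.4   1.65 -0.3   0.92 -0.2 ]
550,268,91,1.60 -> [-0.31 -0.12 11.83] roll 0.1
```

>>> arm_command --series '[0,0,0,2.5,0,0,0,0,5.5,0,0,0,0,8.5,0,0,0,0,11,0,0,0,0,11.8,0]'

```text
clock: 4.83
eef_pos: [548.7, 270.2, 87.8]
tool_rot: [-3.135, 0.002, 1.603]
force: [-0.3, 0.0, -0.7]
width: 36.4
gripper_force: 60.9
```

```bash
python3 - <<'E'
from h import *
np.set_printoptions(precision=0,suppress=True)
p,d=viewer.get_image("side");cv2.imwrite("pics/g3.png",cv2.resize(p[220:370,220:420,::-1],None,fx=4,fy=4))
E
python3 go.py 550,230,91,1.60
```

```text
t 4.88 pos [549.  270.2  88. ] yaw 1.603 w 35.7 gf 60.9 F [ 0.   0.8 -2.8] q [-0.7   0.78  0.33  1.75 -0.37  0.68 -0.14]
550,230,91,1.60 -> [-4.02 -0.03 -0.29] roll 0.2
```

View pics/g3.png

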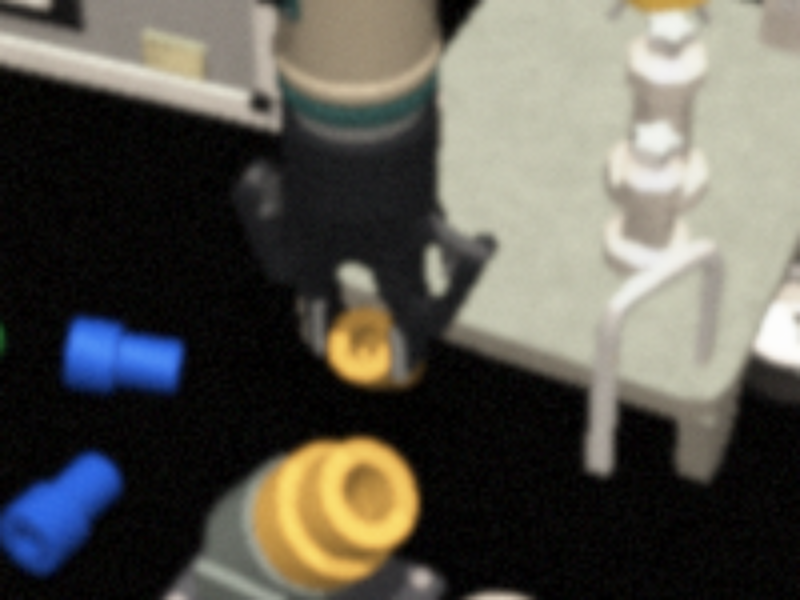

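The sleeve faces the board edge: its collar end is at (363,345) and the foot points to the board. Now I'll push slowly.

>>> arm_command --series '[0,-0.6,0,0,0,0,-1.2,0,0,0,0,-1.8,0,0,0,0,-2.2,0,0,0,0,-2.5,0,0,0]'

```text
clock: 5.3
eef_pos: [553.1, 255.9, 95.4]
tool_rot: [3.137, -0.015, 1.605]
force: [-3.3, 20.1, 4.5]
width: 36.3
gripper_force: 61.7
```

>>> arm_command --series '[0,-0.3,0,0,0,0,-0.6,0,0,0,0,-0.8,0,0,0,0,-1.0,0,0,0,0,-1.0,0,0,0]'

```text
clock: 5.72
eef_pos: [555.3, 244.3, 96.0]
tool_rot: [3.133, -0.013, 1.606]
force: [-0.5, 13.3, 3.4]
width: 35.5
gripper_force: 62.2
```

```bash
python3 go.py 550,230,91,1.60
```

```text
t 5.72 pos [555.3 244.3  96. ] yaw 1.606 w 35.5 gf 62.2 F [-0.5 13.3  3.4] q [-0.65  0.76  0.32  1.78 -0.37  0.66 -0.09]
550,230,91,1.60 -> [-1.42 -0.59  0.48] roll 0.3
```

>>> arm_command --series '[0,-0.3,0,0,0,0,-0.6,0,0,0,0,-0.9,0,0,0,0,-1.0,0,0,0,0,-1.0,0,0,0]'

```text
clock: 6.13
eef_pos: [555.9, 233.4, 95.9]
tool_rot: [3.133, -0.011, 1.605]
force: [1.6, 12.0, 3.9]
width: 35.9
gripper_force: 63.5
```

```bash
python3 go.py 550,230,91,1.60
```

```text
t 6.13 pos [555.9 233.4  95.9] yaw 1.605 w 35.9 gf 63.5 F [ 1.6 12.   3.9] q [-0.63  0.75  0.31  1.79 -0.37  0.65 -0.07]
550,230,91,1.60 -> [-0.33 -0.61  0.48] roll 0.3
```

>>> arm_command --series '[0,-0.2,0,0,0,0,-0.4,0,0,0,0,-0.5,0,0,0,0,-0.6,0,0,0,0,-0.6,0,0,0]'

```text
clock: 6.55
eef_pos: [555.6, 226.9, 95.9]
tool_rot: [3.134, -0.011, 1.605]
force: [-1.1, 11.5, 5.8]
width: 35.9
gripper_force: 61.9
```

```bash
python3 go.py 550,230,91,1.60
```

```text
t 6.55 pos [555.6 226.9  95.9] yaw 1.605 w 35.9 gf 61.9 F [-1.1 11.5  5.8] q [-0.62  0.75  0.31  1.79 -0.37  0.65 -0.06]
550,230,91,1.60 -> [ 0.32 -0.56  0.49] roll 0.3
```

```bash
cat > brass.py <<'E'
from h import *
from cell import monitor
np.set_printoptions(precision=0,suppress=True)
t=monitor.read_state()["eef_pos"]
for n in("side","top"):
    p,d=viewer.get_image(n);W=cloud(n,d);h=cv2.cvtColor(p,cv2.COLOR_RGB2HSV)
    k=(h[...,1]>100)&(h[...,0]<30)&(h[...,2]>50)&(d>0)&(np.linalg.norm(W-t,axis=2)<75)
    P=W[k]-t;print(n,len(P))
    for z in range(-60,50,6):
        s=P[(P[:,2]>=z)&(P[:,2]<z+6)]
        if len(s)>2:print(z,len(s),"x",s[:,0].min(),s[:,0].max(),"y",s[:,1].min(),s[:,1].max(),"mean",s.mean(0)[:2])
E
python3 brass.py
```

```text
side 414
-42 15 x -14.68706233055741 5.44158461716097 y 0.25105089392928903 17.700172268479974 mean [-8. 12.]
-36 20 x -14.76978623737807 7.981433915829143 y 3.2965558671052975 19.80065873356091 mean [-5. 15.]
-30 23 x -14.746029843867632 7.267650684768569 y 3.177452538188902 20.11643691808999 mean [-8. 13.]
-24 26 x -15.441646363306859 6.972205940286699 y 1.302685127642718 20.264811425262394 mean [-7. 14.]
-18 14 x -15.084884808387187 3.4140146243147456 y 8.224871934190958 21.2776885002595 mean [-8. 16.]
-12 4 x -14.144630874881955 2.3132791904160968 y 15.397108731449691 24.10536667353412 mean [-7. 21.]
-6 30 x -20.800586570483688 9.625386636283565 y 1.243108536986398 27.372790436778274 mean [-8. 21.]
0 38 x -18.412172070107545 22.61148589046229 y -2.4365743644944473 27.774573746936596 mean [-3. 17.]
6 46 x -19.664885791119218 12.804287761869432 y -1.6850432613040311 29.071129149537484 mean [-5. 16.]
12 66 x -18.32535796746754 19.017761460531005 y -2.640660699493793 29.17076622987892 mean [-2. 17.]
18 129 x -19.521774016465656 19.051609178950002 y -6.14654833092726 30.680103959214108 mean [-1. 10.]
24 3 x 11.350693049811753 16.511720378627047 y 2.0753973822231444 11.640112372180283 mean [14.  8.]
top 10
-36 3 x -7.182741222597315 -4.653833159672672 y -7.392565951324912 -4.852108285491994 mean [-6. -6.]
```

>>> arm_command --series '[0,-0.1,0,0,0,0,-0.2,0,0,0,0,-0.3,0,0,0,0,-0.4,0,0,0,0,-0.4,0,0,0]'

```text
clock: 7.07
eef_pos: [555.5, 222.0, 95.6]
tool_rot: [3.135, -0.009, 1.604]
force: [-1.8, 9.6, 4.6]
width: 35.6
gripper_force: 60.7
```

```bash
python3 go.py 550,230,91,1.60; python3 brass.py
```

```text
t 7.07 pos [555.5 222.   95.6] yaw 1.604 w 35.6 gf 60.7 F [-1.8  9.6  4.6] q [-0.62  0.75  0.31  1.8  -0.37  0.64 -0.05]
550,230,91,1.60 -> [ 0.81 -0.53  0.46] roll 0.2
side 427
-42 11 x -12.026702413645353 5.427779927763595 y 12.379254181248342 23.327616089371986 mean [-5. 20.]
-36 23 x -15.516181721160365 8.540811397344783 y 6.858058637793164 22.95712954966271 mean [-6. 18.]
-30 28 x -15.661213988414715 8.752723568064653 y 6.8496356799850275 24.024155067727804 mean [-6. 18.]
-24 27 x -14.996520520428703 8.19761784810737 y 7.192893263639263 23.33686292452947 mean [-6. 19.]
-18 19 x -16.14428247289004 6.472781553660639 y 8.079437852807843 24.215219565053587 mean [-6. 19.]
-12 5 x -15.275395506140399 1.3461672333254455 y 13.73980393532301 26.617126597509156 mean [-9. 20.]
-6 25 x -19.656381311978294 13.07000383610034 y 11.096817387854657 29.836529935834818 mean [-8. 23.]
0 34 x -19.652966015193442 13.184982392334632 y -0.19022895105155158 30.826870778225043 mean [-5. 23.]
6 52 x -20.461137792541194 20.89119812900458 y 0.6983252463019483 29.80358430707497 mean [-4. 16.]
12 54 x -20.039890571846172 20.024576499475643 y -6.449845015394487 30.39096954065448 mean [-3. 17.]
18 146 x -19.53590870788389 18.626081369496887 y -5.579037645193893 31.215802882457297 mean [-1. 13.]
24 3 x -21.21516882987794 16.084309248416048 y 7.922047277116633 15.993909832358412 mean [ 3. 12.]
top 0
```

The sleeve is now within about 0.04 rad of upright, held roughly 10 mm off the pad centre. I'll back off and carry it over the tester.

>>> arm_command --series '[0,1,0,0,0,0,2,0,0,0,0,3,0,-1,0,0,4,0,-3,0,0,4.5,0,-6,0]'

```text
clock: 7.58
eef_pos: [550.0, 261.6, 150.8]
tool_rot: [-3.138, 0.002, 1.603]
force: [0.0, 0.5, -2.5]
width: 35.5
gripper_force: 60.2
```

>>> arm_command --series '[0,0,0,-4,0,0,0,0,-8,0,0,0,0,-12,0,0,0,0,-15.5,0,0,0,0,-18.5,0]'

```text
clock: 8.0
eef_pos: [552.4, 260.2, 340.6]
tool_rot: [3.138, -0.0, 1.601]
force: [0.1, 0.3, -2.3]
width: 35.9
gripper_force: 60.2
```

```bash
python3 go.py 572.3,-358.5,340,1.60
```

```text
t 8.0 pos [552.4 260.2 340.6] yaw 1.601 w 35.9 gf 60.2 F [ 0.1  0.3 -2.3] q [-0.77  0.5   0.46  1.49 -0.23  1.2  -0.24]
572.3,-358.5,340,1.60 -> [-6.19e+01  1.40e-01  3.00e-02] roll 0.0
```

>>> arm_command --series '[0,-3,0,0,0,0,-6.5,0,0,0,0,-10,0,0,0,0,-13.5,0,0,0,0,-17,0,0,0]'

```text
clock: 8.42
eef_pos: [556.7, 88.8, 337.5]
tool_rot: [3.141, 0.001, 1.601]
force: [0.6, -0.4, -1.5]
width: 35.4
gripper_force: 60.3
```

>>> arm_command --series '[0,-3.5,0,0,0,0,-7,0,0,0,0,-10.5,0,0,0,0,-14,0,0,0,0,-17.5,0,0,0]'

```text
clock: 8.83
eef_pos: [561.9, -86.1, 337.5]
tool_rot: [3.141, 0.001, 1.601]
force: [0.6, -0.3, -1.9]
width: 35.8
gripper_force: 60.3
```

>>> arm_command --series '[0,-3.5,0,0,0,0,-7,0,0,0,0,-10.5,0,0,0,0,-14,0,0,0,0,-17,0,0,0]'

```text
clock: 9.25
eef_pos: [566.6, -257.2, 337.5]
tool_rot: [-3.141, 0.002, 1.599]
force: [-0.1, 0.2, -1.3]
width: 35.5
gripper_force: 60.3
```

>>> arm_command --series '[0,-3,0,0,0,0,-6,0,0,0,0,-8.5,0,0,0,0,-10,0,0,0,0,-10.3,0,0,0]'

```text
clock: 9.67
eef_pos: [568.7, -361.6, 337.0]
tool_rot: [-3.14, 0.004, 1.596]
force: [0.1, -0.3, -1.6]
width: 35.9
gripper_force: 60.2
```

```bash
python3 go.py 572.3,-358.5,90,1.60
```

```text
t 9.67 pos [ 568.7 -361.6  337. ] yaw 1.596 w 35.9 gf 60.2 F [ 0.1 -0.3 -1.6] q [ 0.26  0.63  0.5   1.3  -0.29  1.29  0.78]
572.3,-358.5,90,1.60 -> [ 0.39  0.41 24.7 ] roll -0.2
```

>>> arm_command --series '[0,0,0.1,3.5,0,0,0.1,0.1,7,0,0,0.1,0.1,10.5,0,0,0.1,0.1,14,0,0,0.1,0.1,17,0]'

```text
clock: 10.08
eef_pos: [571.4, -354.0, 165.0]
tool_rot: [-3.14, -0.001, 1.603]
force: [-0.7, -0.1, -2.4]
width: 35.7
gripper_force: 60.3
```

>>> arm_command --series '[0,0,0,3,0,0,0,0,6,0,0,0,0,8.5,0,0,0,0,9.5,0,0,0,0,9.5,0]'

```text
clock: 10.5
eef_pos: [570.5, -353.7, 69.4]
tool_rot: [-3.137, -0.003, 1.602]
force: [0.0, 1.1, -1.3]
width: 35.7
gripper_force: 60.3
```

```bash
python3 brass.py; python3 go.py 572.3,-358.5,44,1.60; python3 - <<'E'
from h import *
o=[]
for n,(y,x) in(("side",(150,370)),("top",(210,420))):
    p,_=viewer.get_image(n); o.append(cv2.resize(p[y:y+120,x:x+100,::-1],(400,480)))
cv2.imwrite("pics/g4.png",np.hstack(o))
E
```

```text
side 209
-42 4 x -11.339631388197517 6.332625337558852 y 14.16890156832875 19.442184581617312 mean [-1. 16.]
-36 14 x -14.193808626354553 7.060211939091346 y 10.827559807023135 21.464405710551546 mean [-4. 17.]
-30 14 x -14.405301923477737 6.266392561070006 y 8.331700993614902 21.85166255489537 mean [-8. 15.]
-24 12 x -13.86046129814838 6.0843536480799685 y 8.948652452469105 28.006122276001122 mean [-4. 19.]
-18 18 x -14.753853132906897 5.196713866089226 y 9.38896270796505 24.978390796827 mean [-6. 18.]
-12 5 x -9.476749084470157 5.418010598100182 y 22.156559426921035 24.265281766696717 mean [-2. 23.]
-6 6 x -15.513394110019135 -1.1406230233362749 y 17.74071077065946 27.759721301643197 mean [-8. 24.]
0 8 x -24.494110765463006 13.6431374055079 y 4.353209172154948 29.80974321795412 mean [-4. 17.]
6 16 x -18.114830584073502 14.828985774073999 y 0.5246360128210199 33.24315724681321 mean [ 2. 18.]
12 40 x -18.498762114817396 18.883185596559883 y -6.468883372298592 32.43685011121579 mean [-0. 18.]
18 63 x -17.625655194379533 18.92974145573737 y -7.9947729019446 32.119620364353466 mean [ 0. 12.]
24 6 x -16.728514829183837 8.695337712049309 y -1.0761588111183187 9.866752941650304 mean [-3.  4.]
top 37
12 3 x 3.896064508499876 10.888817726730394 y 0.9804428427322023 6.678838988136306 mean [8. 4.]
18 22 x 2.923473642334784 20.83106636125399 y -1.8320383077209499 9.947138026090954 mean [14.  4.]
24 9 x 4.2926940337716815 16.58793907964491 y -2.8246422931969164 14.66603061138892 mean [12.  5.]
t 10.6 pos [ 572.6 -355.9   72.9] yaw 1.602 w 35.8 gf 60.3 F [ 0.6 -0.8 -1.7] q [ 0.3   0.88  0.38  1.57 -0.42  0.77  0.9 ]
572.3,-358.5,44,1.60 -> [-0.26 -0.04  2.89] roll 0.1
```

View pics/g4.png

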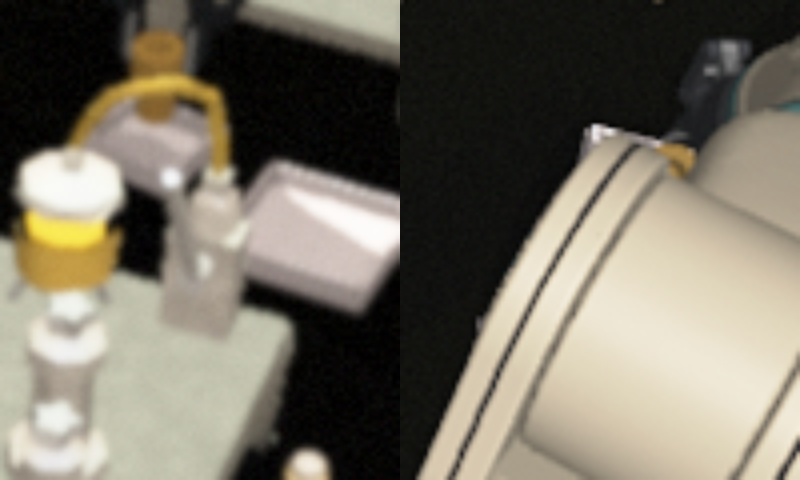

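The sleeve hangs above the narrow tray, at (155,75) in the left half. Lowering it gently.

>>> arm_command --series '[0,-0.1,0,0.7,0,0,-0.2,0,1.4,0,0,-0.2,0,2.1,0,0,-0.2,0,2.6,0,0,-0.2,0,2.8,0]'

```text
clock: 11.12
eef_pos: [571.7, -358.8, 44.3]
tool_rot: [-3.142, 0.001, 1.601]
force: [-2.6, 0.5, 15.7]
width: 35.7
gripper_force: 62.2
```

>>> arm_command --series '[0,0,0,0.1,0,0,0,0,0.2,0,0,0,0,0.3,0,0,0,0,0.4,0,0,0,0,0.4,0]'

```text
clock: 11.53
eef_pos: [571.8, -360.2, 43.9]
tool_rot: [3.14, 0.003, 1.601]
force: [-5.9, 1.4, 25.6]
width: 35.9
gripper_force: 63.6
```

```bash
python3 go.py; python3 brass.py | head -12
```

```text
t 11.53 pos [ 571.8 -360.2   43.9] yaw 1.601 w 35.9 gf 63.6 F [-5.9  1.4 25.6] q [ 0.32  0.92  0.36  1.58 -0.44  0.72  0.91]
side 221
-48 6 x -50.1483628097825 61.30780805543952 y -58.807328935970645 3.0425131037954998 mean [ -6. -22.]
-42 18 x -57.56214725761913 57.4373479843963 y -62.03773356093495 24.532704886088766 mean [-12.  -8.]
-36 13 x -13.888555406696128 7.868493551133383 y 10.581916364525341 26.39317228267771 mean [-5. 18.]
-30 11 x -11.822813913797404 7.035159918575914 y 14.691618226033825 23.280490581473828 mean [-3. 19.]
-24 16 x -13.05471595401491 29.723478671462203 y -20.090455505753198 23.377506189429653 mean [-0. 17.]
-18 15 x -14.643642183403244 11.358178480793526 y 12.55729771087266 23.72052488146153 mean [-3. 19.]
-12 8 x -14.057359585046811 4.133435110131359 y 14.691590555772336 25.67328445859488 mean [-8. 21.]
-6 16 x -18.990634204065145 11.762292734014522 y 9.884944546031647 29.31777825264487 mean [-6. 22.]
0 16 x -19.943226127922117 11.183822341702239 y 4.685181178005223 31.503261331908675 mean [-4. 25.]
6 31 x -29.519575063413868 24.820165155474 y 5.804687630733781 35.469266473794505 mean [-6. 23.]
12 22 x -31.592107282051415 9.81241824883864 y -14.786427660259221 31.374254082860773 mean [-10.  17.]
```

>>> arm_command --series '[0,0,0,-0.2,0,0,0,0,-0.3,0,60,0,0,-0.3,0,80,0,0,-0.3,0,80,0,0,-0.3,0]'

```text
clock: 12.05
eef_pos: [572.0, -357.5, 42.3]
tool_rot: [-3.141, -0.0, 1.602]
force: [-0.7, 0.6, -0.5]
width: 68.1
gripper_force: 0.0
```

>>> arm_command --series '[90,0,0,-2,0,90,0,0,-5,0,90,0,0,-9,0,90,0,0,-13,0,90,0,0,-17,0]'

```text
clock: 12.47
eef_pos: [571.6, -357.3, 213.7]
tool_rot: [-3.14, -0.0, 1.602]
force: [0.8, -0.4, -0.2]
width: 76.7
gripper_force: 0.0
```

>>> arm_command --series '[90,0,0,-4,0,90,0,0,-8,0,90,0,0,-12,0,90,2,0,-13,0,90,5,0,-13,0]'

```text
clock: 12.88
eef_pos: [570.7, -312.4, 346.9]
tool_rot: [3.135, 0.007, 1.596]
force: [0.3, 0.8, 0.3]
width: 76.9
gripper_force: 0.0
```

>>> arm_command --series '[100,3.5,0,0,0,100,7,0,0,0,100,10.5,0,0,0,100,14,0,0,0,100,17.5,0,0,0]'

```text
clock: 13.3
eef_pos: [564.7, -131.0, 342.3]
tool_rot: [-3.141, -0.0, 1.602]
force: [0.8, -0.2, 0.3]
width: 85.5
gripper_force: 0.0
```

```bash
python3 go.py; python3 - <<'E'
from h import *
np.set_printoptions(precision=1,suppress=True)
o=[]
for n,(y,x) in(("side",(150,370)),("top",(210,420))):
    p,d=viewer.get_image(n); o.append(cv2.resize(p[y:y+120,x:x+100,::-1],(400,480)))
    W=cloud(n,d);h=cv2.cvtColor(p,cv2.COLOR_RGB2HSV)
    k=(h[...,1]>90)&(h[...,0]<30)&(d>0)&(abs(W[...,0]-572)<45)&(abs(W[...,1]+348)<45)&(W[...,2]>6)
    P=W[k];print(n,len(P),P[:,2].max(),np.median(P[P[:,2]>58],0),P[P[:,2]>55].min(0),P[P[:,2]>55].max(0))
cv2.imwrite("pics/g5.png",np.hstack(o))
E
```

```text
t 13.3 pos [ 564.7 -131.   342.3] yaw 1.602 w 85.5 gf 0.0 F [ 0.8 -0.2  0.3] q [-0.15  0.46  0.51  1.57 -0.24  1.17  0.44]
side 183 68.79174956930179 [ 574.6 -358.2   64.2] [ 551.5 -372.1   55.9] [ 587.7 -330.5   68.8]
top 100 69.73435251836875 [ 569.2 -361.2   64. ] [ 554.2 -369.9   56.3] [ 589.2 -347.8   69.7]
```

The small sleeve stands upright in the narrow tray, top at z≈64 and centred near (570,-351). Now for the middle one.

>>> arm_command --series '[100,3.5,0,0,0,100,7,0,0,0,100,10.5,0,0,0,100,14,0,0,0,100,17.5,0,0,0]'

```text
clock: 13.82
eef_pos: [559.4, 43.4, 342.4]
tool_rot: [-3.141, 0.0, 1.601]
force: [0.2, -0.4, 0.8]
width: 85.4
gripper_force: 0.0
```

>>> arm_command --series '[100,3.5,0,0,0,100,7,0,0,0,100,10.5,0,0,-7,100,14,0,0,-14,100,17.5,0,0,-21]'

```text
clock: 14.23
eef_pos: [554.1, 218.6, 342.4]
tool_rot: [-3.141, 0.0, 1.974]
force: [0.5, -0.0, 0.5]
width: 85.0
gripper_force: 0.0
```

>>> arm_command --series '[100,0,0,0,-7,100,0,0,0,-14,100,0,0,0,-21,100,0,0,0,-28,100,0,0,0,-35]'

```text
clock: 14.65
eef_pos: [554.4, 216.8, 342.2]
tool_rot: [-3.141, -0.0, 2.585]
force: [-0.3, 0.6, 0.1]
width: 85.7
gripper_force: 0.0
```

>>> arm_command --series '[100,0,0,0,-7,100,0,0,0,-14,100,0,0,0,-21,100,0,0,0,-28,100,0,0,0,-34]'

```text
clock: 15.07
eef_pos: [554.4, 216.6, 342.2]
tool_rot: [-3.141, -0.001, -3.105]
force: [0.1, 0.7, 0.5]
width: 85.5
gripper_force: 0.0
```

```bash
python3 go.py 498,363.3,180,3.172 498,363.3,96,3.172
```

```text
t 15.07 pos [554.4 216.6 342.2] yaw -3.105 w 85.5 gf 0.0 F [0.1 0.7 0.5] q [-0.47  0.45  0.07  1.52 -0.03  1.17  1.22]
498,363.3,180,3.172 -> [ 5.1  14.87 16.22] roll 0.3
498,363.3,96,3.172 -> [ 5.1  14.87 24.62] roll 0.3
```

>>> arm_command --series '[100,1.3,3.7,0,0,100,2.6,7.4,0,0,100,3.8,11.1,0,0,100,5.1,14.8,1,0,100,5.1,14.8,4,0]'

```text
clock: 15.48
eef_pos: [495.6, 375.4, 305.6]
tool_rot: [3.129, 0.004, -3.099]
force: [-0.4, 2.3, -0.1]
width: 85.2
gripper_force: 0.0
```

>>> arm_command --series '[100,0,0,3.5,0,100,0,0,7,0,100,0,0,10.5,0,100,0,0,13,0,100,0,0,14,0]'

```text
clock: 15.9
eef_pos: [496.8, 361.4, 158.2]
tool_rot: [-3.137, -0.006, -3.111]
force: [-0.3, -0.5, 0.5]
width: 85.4
gripper_force: 0.0
```

```bash
python3 go.py 498,363.3,96,3.172; python3 - <<'E'
from h import *
from scipy.optimize import least_squares
np.set_printoptions(precision=1,suppress=True)
yaw=.03;a=np.array([-.573*np.cos(yaw),-.573*np.sin(yaw),.82]);e2=np.array([np.sin(yaw),-np.cos(yaw),0]);M=np.array([np.cross(e2,a),e2,a]);m0=np.array([524.,364.5,70])
p,d=viewer.get_image("side");W=cloud("side",d);h=cv2.cvtColor(p,cv2.COLOR_RGB2HSV)
k=(h[...,1]>110)&(h[...,0]<30)&(h[...,2]>60)&(d>0)&(np.linalg.norm(W-[515,364,90],axis=2)<60)&(W[...,2]>50)
V=(W[k]-m0)@M.T
for i,R in enumerate((33,26)):
    P=V[(V[:,2]>26*i+4)&(V[:,2]<26*i+22)][:,:2];P=P[np.hypot(*P.T)>R-7]
    o=least_squares(lambda q:np.hypot(P[:,0]-q[0],P[:,1]-q[1])-R,[0,0],loss="soft_l1")
    print(R,len(P),m0+np.r_[o.x,26*i+13]@M,V[:,2].max())
E
```

```text
t 15.9 pos [496.8 361.4 158.2] yaw -3.111 w 85.4 gf 0.0 F [-0.3 -0.5  0.5] q [-0.7   0.66  0.04  1.69 -0.03  0.8   0.95]
498,363.3,96,3.172 -> [-0.17  0.21  6.22] roll 0.0
33 194 [519.1 364.4  82.4] 55.20759475562543
26 148 [502.7 364.1 102.7] 55.20759475562543
```

>>> arm_command --series '[100,0,0,1.5,0,100,0,0,3,0,100,0,0,4.5,0,100,0,0,6,0,100,0,0,6.5,0]'

```text
clock: 16.37
eef_pos: [498.9, 363.3, 97.3]
tool_rot: [-3.141, -0.0, -3.111]
force: [0.7, -0.2, 0.2]
width: 85.4
gripper_force: 0.0
```

>>> arm_command --series '[60,0,0,0,0,30,0,0,0,0,0,0,0,0,0,0,0,0,0,0,0,0,0,0,0]'

```text
clock: 16.78
eef_pos: [499.9, 364.3, 99.7]
tool_rot: [3.139, 0.003, -3.111]
force: [-0.4, -1.0, 6.9]
width: 48.4
gripper_force: 61.8
```

```bash
python3 go.py 498,363.3,96,3.172
```

```text
t 16.78 pos [499.9 364.3  99.7] yaw -3.111 w 48.4 gf 61.8 F [-0.4 -1.   6.9] q [-0.69  0.74  0.03  1.73 -0.03  0.67  0.96]
498,363.3,96,3.172 -> [ 0.19 -0.1   0.36] roll 0.0
```

>>> arm_command --series '[0,0.2,0,-0.3,0,0,0.5,0,-0.7,0,0,0.7,0,-1.0,0,0,0.9,0,-1.3,0,0,1.15,0,-1.64,0]'

```text
clock: 17.2
eef_pos: [489.7, 364.3, 113.8]
tool_rot: [3.139, 0.005, -3.111]
force: [6.9, 3.9, -12.8]
width: 48.5
gripper_force: 63.9
```

```bash
python3 go.py;python3 brass.py
```

```text
t 17.2 pos [489.7 364.3 113.8] yaw -3.111 w 48.5 gf 63.9 F [  6.9   3.9 -12.8] q [-0.71  0.71  0.03  1.74 -0.03  0.68  0.95]
side 881
-60 4 x 14.803362047649443 20.429252486632492 y 18.067440939279834 23.66700313290039 mean [18. 21.]
-54 9 x 6.637304731962672 25.371601759920225 y 16.600049712456325 29.88717970819755 mean [16. 24.]
-48 20 x -1.7258384868712255 38.51001710020881 y -4.144016724770609 33.24427327705598 mean [21. 27.]
-42 62 x -3.223318278711588 45.84181591662508 y -1.475760729726744 34.10113860234537 mean [12. 19.]
-36 87 x 0.5140994293625454 54.489061392975884 y 7.028547286423304 34.26961484607125 mean [20. 25.]
-30 67 x 8.463188385431181 57.301175611392694 y 16.118029754856707 35.44060506174327 mean [25. 27.]
-24 94 x -7.497882343942933 61.874005574473074 y -12.772756334795474 34.726943423838634 mean [32. 23.]
-18 107 x -13.69282371486372 59.11876860287845 y -15.039285479621071 34.38985009406474 mean [30. 17.]
-12 106 x -18.711962521315968 55.03723647709893 y -15.2888709761379 28.672874113576142 mean [27. 12.]
-6 94 x -24.202299300198433 52.040173055697494 y -16.190074
[... 889 characters left out ...]
9711956 63.34050393603735 y -31.80847899280178 12.020050922888402 mean [ 48. -16.]
-18 47 x 22.560280073095726 60.29262181548262 y -30.269017292725437 18.021544319982695 mean [ 44. -14.]
-12 75 x -20.802564945286406 56.67860897679515 y -26.553164861852338 15.649917873947004 mean [43. -8.]
-6 59 x -21.675776442892868 52.977896424117205 y -20.616256556761414 12.663799202508812 mean [23. -1.]
0 44 x -21.788711837626465 49.23046626521517 y -22.017247703205612 14.77559246560702 mean [-10.  -4.]
6 21 x -17.511416601039343 31.375754911511592 y -22.670771523614974 -2.4887783962832373 mean [  4. -14.]
12 5 x -10.346666442172364 30.58739052150537 y -19.295179295193805 -4.398150077841535 mean [21. -9.]
```

>>> arm_command --series '[0,0.3,0,-0.4,0,0,0.6,0,-0.85,0,0,0.9,0,-1.3,0,0,1.1,0,-1.6,0,0,1.4,0,-2.0,0]'

```text
clock: 17.72
eef_pos: [471.8, 361.4, 134.2]
tool_rot: [-3.139, -0.003, -3.111]
force: [0.2, -0.9, -3.5]
width: 48.4
gripper_force: 65.1
```

```bash
python3 go.py; cat > large.py <<'E'
from h import *
from scipy.optimize import least_squares
np.set_printoptions(precision=1,suppress=True)
yaw=.03;a=np.array([-.573*np.cos(yaw),-.573*np.sin(yaw),.82]);e2=np.array([np.sin(yaw),-np.cos(yaw),0]);M=np.array([np.cross(e2,a),e2,a]);m0=np.array([524.,364.5,70])
p,d=viewer.get_image("side");W=cloud("side",d);h=cv2.cvtColor(p,cv2.COLOR_RGB2HSV)
k=(h[...,1]>110)&(h[...,0]<30)&(h[...,2]>60)&(d>0)&(np.linalg.norm(W-[515,364,90],axis=2)<60)&(W[...,2]>50)
V=(W[k]-m0)@M.T;r=np.hypot(V[:,0],V[:,1])
P=V[(V[:,2]>4)&(V[:,2]<22)&(r>26)][:,:2];o=least_squares(lambda q:np.hypot(P[:,0]-q[0],P[:,1]-q[1])-33,[0,0],loss="soft_l1")
s=V[r>28][:,2];print(len(P),m0+np.r_[o.x,13]@M,"s range of r>28",np.percentile(s,[1,5,50,95,99]))
print("s hist r28-35",np.histogram(V[(r>28)&(r<36)][:,2],bins=range(-12,60,4)))
E
python3 large.py
```

```text
t 17.72 pos [471.8 361.4 134.2] yaw -3.111 w 48.4 gf 65.1 F [ 0.2 -0.9 -3.5] q [-0.72  0.67  0.04  1.77 -0.03  0.71  0.93]
192 [519.1 364.5  82.4] s range of r>28 [-1.   1.8 20.3 26.5 27.5]
s hist r28-35 (array([  0,   0,   9,  30,  27,  29,  35,  34,  79, 113,   1,   0,   0,
         0,   0,   0,   0]), array([-12,  -8,  -4,   0,   4,   8,  12,  16,  20,  24,  28,  32,  36,
        40,  44,  48,  52,  56]))
```

>>> arm_command --series '[0,0.4,0,-0.6,0,0,0.6,0,-1.5,0,0,0.6,0,-3.5,0,0,0.6,0,-6,0,0,0.6,0,-8,0]'

```text
clock: 18.18
eef_pos: [466.8, 362.0, 215.9]
tool_rot: [-3.141, -0.0, -3.111]
force: [0.4, 0.2, -4.0]
width: 48.3
gripper_force: 65.1
```

>>> arm_command --series '[0,-2,-1.8,0,7,0,-4,-3.6,0,14,0,-6,-5.4,0,21,0,-7.5,-7.2,0,28,0,-8.5,-7.8,0,35]'

```text
clock: 18.6
eef_pos: [556.5, 282.2, 215.0]
tool_rot: [-3.14, 0.002, 2.551]
force: [0.0, -0.7, -4.2]
width: 48.2
gripper_force: 65.0
```

>>> arm_command --series '[0,0,0,0,7,0,0,0,0,14,0,0,0,0,21,0,0,0,0,28,0,0,0,0,35]'

```text
clock: 19.02
eef_pos: [553.8, 287.0, 214.6]
tool_rot: [-3.141, -0.001, 1.945]
force: [-0.8, 0.3, -3.8]
width: 48.2
gripper_force: 65.1
```

>>> arm_command --series '[0,0,0,0,6,0,0,0,0,12,0,0,0,0,18,0,0,0,0,20,0,0,0,0,20]'

```text
clock: 19.43
eef_pos: [553.7, 287.3, 214.4]
tool_rot: [-3.14, -0.0, 1.601]
force: [0.0, -0.0, -3.3]
width: 48.3
gripper_force: 65.1
```

```bash
python3 go.py 550,282,93,1.60; python3 large.py; python3 brass.py
```

```text
t 19.43 pos [553.7 287.3 214.4] yaw 1.601 w 48.3 gf 65.1 F [ 0.  -0.  -3.3] q [-0.81  0.65  0.48  1.62 -0.35  0.96 -0.18]
550,282,93,1.60 -> [-0.51 -0.37 12.14] roll 0.1
194 [519.2 364.4  82.5] s range of r>28 [-0.7  1.6 21.7 26.8 28.2]
s hist r28-35 (array([  0,   0,   6,  35,  27,  41,  31,  32, 107, 129,   9,   0,   0,
         0,   0,   0,   0]), array([-12,  -8,  -4,   0,   4,   8,  12,  16,  20,  24,  28,  32,  36,
        40,  44,  48,  52,  56]))
side 637
-48 3 x -16.212965980006402 -12.087087383333483 y -22.233814044940573 -17.50901688053034 mean [-15. -20.]
-42 15 x -20.98840032015198 13.102666404487195 y -30.317194833875874 -8.785143026799403 mean [-11. -17.]
-36 27 x -22.164444937739972 15.096119422786273 y -40.93439796534932 -7.717857611994759 mean [ -4. -24.]
-30 33 x -22.261864237159443 14.256175331847317 y -42.202939697690795 -6.321144608634654 mean [ -5. -25.]
-24 30 x -21.674900805991456 15.187986325503516 y -37.03977480514271 3.012149222718108 mean [  3. -21.]
-18 34 x -24.261498865022872 14.453662911175797 y -34.470293679951084 15.496443620895832 mean [-1. -8.]
-1
[... 1156 characters left out ...]
3475217 19.490385402513084 y -42.7135315196133 -1.004953217060347 mean [ -2. -33.]
-6 30 x -23.85435412449101 24.17991296161813 y -37.0851979016104 -11.48647112116322 mean [ -2. -29.]
0 22 x -22.844598685304504 25.89435503148809 y -31.63470097564573 -10.49653422192688 mean [ -7. -22.]
6 44 x -21.42768755609086 24.622977052996703 y -32.66339025044405 -12.76544146311403 mean [ -3. -25.]
12 55 x -22.128925834308916 22.251679227928093 y -29.255331610726216 -4.844553290276508 mean [ -1. -21.]
18 70 x -19.12741384761648 17.69312625213695 y -25.976217719623776 -6.522786008028277 mean [ -2. -16.]
24 28 x -22.182932368418392 16.150463441538818 y -20.74986219466126 -11.039412436169698 mean [ -1. -16.]
```

>>> arm_command --series '[0,0,0,2.5,0,0,0,0,5.5,0,0,0,0,8.5,0,0,-0.2,0,11,0,0,-0.5,0,12,0]'

```text
clock: 20.0
eef_pos: [552.1, 281.8, 90.7]
tool_rot: [-3.136, 0.002, 1.603]
force: [-1.1, -0.1, -3.3]
width: 48.2
gripper_force: 65.1
```

>>> arm_command --series '[0,-0.6,0,0,0,0,-1.2,0,0,0,0,-1.7,0,0,0,0,-2.1,0,0,0,0,-2.5,0,0,0]'

```text
clock: 20.42
eef_pos: [556.0, 265.2, 97.6]
tool_rot: [3.138, -0.013, 1.604]
force: [-4.9, 17.5, 5.1]
width: 48.7
gripper_force: 65.8
```

>>> arm_command --series '[0,-0.3,0,0,0,0,-0.6,0,0,0,0,-0.8,0,0,0,0,-1.0,0,0,0,0,-1.0,0,0,0]'

```text
clock: 20.83
eef_pos: [555.8, 263.4, 99.5]
tool_rot: [3.137, -0.023, 1.609]
force: [-5.8, 25.7, 9.1]
width: 48.1
gripper_force: 66.1
```

```bash
python3 go.py 550,240,93,1.60; python3 brass.py|head -20
```

```text
t 20.83 pos [555.8 263.4  99.5] yaw 1.609 w 48.1 gf 66.1 F [-5.8 25.7  9.1] q [-0.71  0.77  0.38  1.75 -0.45  0.69 -0.04]
550,240,93,1.60 -> [-2.33 -0.67  0.59] roll 0.5
side 550
-54 4 x -13.68176331359598 -1.531640335422253 y -17.216020582848074 -8.676727660877873 mean [-10. -14.]
-48 11 x -20.205794579617077 -0.8514772496074556 y -27.957918350659753 -5.717954988855865 mean [-13. -14.]
-42 22 x -21.811876140486333 14.198906550286324 y -38.940008167925555 -3.283719585053859 mean [ -8. -17.]
-36 26 x -22.811251205293274 14.08209287880095 y -37.50838955642277 -3.2548519735772743 mean [ -7. -21.]
-30 25 x -23.381735713184298 13.684972924566523 y -35.91949644428453 -4.042190196094907 mean [ -5. -21.]
-24 25 x -22.822033814619658 14.290352787582833 y -34.09546972893418 13.437512266168653 mean [  3. -18.]
-18 27 x -24.347086512571536 14.57845243422355 y -29.511260461282802 17.663342629282454 mean [-0. -4.]
-12 37 x -26.257839483692123 14.638133445246467 y -28.08725938712155 20.488242597399164 mean [-2. -3.]
-6 37 x -26.00822140090918 12.959813521389151 y -22.629340516202888 23.559144778224
[... 253 characters left out ...]
36293559813 y -14.764115426601506 12.353398597485068 mean [ 6. -2.]
18 61 x -26.37109906632918 23.706120873426585 y -18.219315855292393 9.807474413212503 mean [ 3. -9.]
24 12 x -16.623192766014427 7.721295383867755 y -17.123885241439694 -8.585673878441213 mean [ -4. -14.]
top 245
-42 4 x -19.69794250588427 -14.89816044993563 y -38.951207030819944 -28.324823522285556 mean [-17. -34.]
-36 13 x -18.79139886333428 18.739335514656204 y -44.592593941032874 -27.30433634841731 mean [ -5. -37.]
-30 26 x -19.693794494505482 19.56308234009441 y -44.82378637991883 -17.822943755421534 mean [ -5. -37.]
-24 32 x -17.91623754255147 18.533705008849438 y -42.98345939240599 -21.128016495774688 mean [ -2. -35.]
```

>>> arm_command --series '[0,-0.3,0,0,0,0,-0.6,0,0,0,0,-0.8,0,0,0,0,-1.0,0,0,0,0,-1.0,0,0,0]'

```text
clock: 21.35
eef_pos: [558.8, 244.2, 98.4]
tool_rot: [3.133, -0.011, 1.605]
force: [0.5, 11.8, 0.7]
width: 48.4
gripper_force: 65.9
```

>>> arm_command --series '[0,-0.3,0,0,0,0,-0.6,0,0,0,0,-0.8,0,0,0,0,-0.8,0,0,0,0,-0.8,0,0,0]'

```text
clock: 21.77
eef_pos: [558.7, 234.9, 97.9]
tool_rot: [3.135, -0.009, 1.604]
force: [-0.2, 10.2, 0.2]
width: 48.3
gripper_force: 62.9
```

```bash
python3 go.py 550,240,93,1.60; python3 brass.py|head -16
```

```text
t 21.77 pos [558.7 234.9  97.9] yaw 1.604 w 48.3 gf 62.9 F [-0.2 10.2  0.2] q [-0.67  0.76  0.38  1.78 -0.44  0.68 -0.01]
550,240,93,1.60 -> [ 0.53 -0.86  0.48] roll 0.2
side 703
-54 10 x -20.772276324123823 4.982900522952377 y -3.605832681638873 23.02130085180619 mean [-10.  15.]
-48 32 x -21.917066633239642 48.63654168242681 y -22.838320898835462 25.239086934642614 mean [-10.  14.]
-42 38 x -21.720004081848515 46.91831226711872 y -20.34925929884278 25.25352002266993 mean [-7. 15.]
-36 32 x -22.478122243078246 46.480912683146016 y -19.801039525147047 25.55812364623563 mean [-9. 16.]
-30 40 x -23.782464725986756 43.21181517007824 y -14.563268910158598 26.294789076881784 mean [-10.  17.]
-24 28 x -23.65315766674314 7.734454192997532 y -2.9479154397036496 28.071415545901232 mean [-11.  19.]
-18 21 x -23.878089328091733 16.541821299688536 y -10.157741951282986 28.17486232009918 mean [4. 0.]
-12 58 x -27.336666398368152 16.31377267453763 y -10.735478855430529 32.91216732006609 mean [-6. 16.]
-6 63 x -27.61807080469123 20.29971133668414 y -11.04598669255111 33.92136353099596 mean [-5. 14.]
0 67 x -28.134879646663194 18.66335066698923 y -8.955484846763085 33.81260851650899 mean [-5. 15.]
6 87 x -27.16491277153682 16.913494912881788 y -9.474869727038197 35.66858413744211 mean [-3. 18.]
12 208 x -26.664202058406204 24.705339328295167 y -15.699589372214689 36.35348440211851 mean [-0. 11.]
18 19 x -25.413505029808903 23.95466298434826 y -11.498093723499636 16.320963056856556 mean [3. 1.]
top 59
-48 4 x -16.31523014260756 9.858002719951514 y -15.515110332095446 -8.931063810247537 mean [ -8. -12.]
```

>>> arm_command --series '[0,-0.2,0,0,0,0,-0.3,0,0,0,0,-0.4,0,0,0,0,-0.5,0,0,0,0,-0.5,0,0,0]'

```text
clock: 22.28
eef_pos: [558.6, 230.6, 98.1]
tool_rot: [3.135, -0.01, 1.605]
force: [-1.4, 10.9, 2.2]
width: 48.4
gripper_force: 62.1
```

```bash
python3 go.py 550,240,93,1.60; python3 brass.py|head -13
```

```text
t 22.28 pos [558.6 230.6  98.1] yaw 1.605 w 48.4 gf 62.1 F [-1.4 10.9  2.2] q [-0.67  0.76  0.38  1.78 -0.44  0.67 -0.  ]
550,240,93,1.60 -> [ 0.96 -0.84  0.52] roll 0.3
side 715
-54 5 x -20.473428546013793 1.8171180656441948 y 9.415789765332278 25.969517081360948 mean [-10.  21.]
-48 34 x -22.91417878841355 15.387744940412517 y 2.9950089313584556 28.76720096032642 mean [-9. 21.]
-42 37 x -23.10725803258549 43.1384783046924 y -13.701650510717485 28.80819412697582 mean [-9. 20.]
-36 39 x -23.288295539357364 42.76793577672413 y -13.254335231876581 29.222975020671583 mean [-6. 20.]
-30 39 x -23.55035133781064 42.6356672560097 y -13.371202074536427 29.923416295535787 mean [-8. 20.]
-24 35 x -23.214762136944387 41.74871733688417 y -12.061642580331153 29.463639817359763 mean [-10.  20.]
-18 18 x -21.260852534557557 11.596105292760285 y -9.109391113472896 30.56019714960422 mean [-4. 15.]
-12 52 x -26.72312730010833 13.708623617297349 y -8.623730056872233 34.81198875424724 mean [-6. 16.]
-6 63 x -27.367742058717 18.064360682291067 y -10.260619434314407 34.78894998631705 mean [-4. 17.]
0 83 x -27.660987222515132 28.16753142965456 y -9.08359809581708 34.94575117569758 mean [-4. 16.]
6 73 x -25.792253863096903 15.98496487510215 y -12.228806966725074 35.62184966765062 mean [-5. 17.]
12 226 x -27.442718581412123 25.199985862496305 y -13.686968810244707 35.97961074504269 mean [-0. 13.]
```

Tilt is now about 0.04 rad. Backing off, then carrying it to the wide tray.

>>> arm_command --series '[0,1,0,0,0,0,2,0,0,0,0,3,0,-1,0,0,4,0,-3,0,0,4.5,0,-6,0]'

```text
clock: 22.8
eef_pos: [553.4, 269.8, 153.3]
tool_rot: [-3.138, 0.002, 1.603]
force: [-0.5, 0.8, -4.3]
width: 47.9
gripper_force: 62.9
```

>>> arm_command --series '[0,0,0,-4,0,0,0,0,-8,0,0,0,0,-12,0,0,0,0,-16,0,0,0,0,-19,0]'

```text
clock: 23.22
eef_pos: [556.1, 268.2, 348.9]
tool_rot: [3.137, -0.001, 1.6]
force: [-0.1, 0.4, -4.2]
width: 48.2
gripper_force: 63.1
```

```bash
python3 go.py 433.3,-303.5,345,1.60
```

```text
t 23.22 pos [556.1 268.2 348.9] yaw 1.6 w 48.2 gf 63.1 F [-0.1  0.4 -4.2] q [-0.82  0.52  0.54  1.46 -0.28  1.23 -0.21]
433.3,-303.5,345,1.60 -> [-56.78 -13.96   0.27] roll 0.0
```

>>> arm_command --series '[0,-3,-0.7,0,0,0,-6.5,-1.6,0,0,0,-10,-2.5,0,0,0,-13.5,-3.3,0,0,0,-17,-4.2,0,0]'

```text
clock: 23.63
eef_pos: [517.7, 95.4, 345.0]
tool_rot: [3.14, 0.0, 1.601]
force: [1.0, 0.0, -2.9]
width: 48.4
gripper_force: 63.0
```

>>> arm_command --series '[0,-3.5,-0.9,0,0,0,-7,-1.7,0,0,0,-10.5,-2.6,0,0,0,-14,-3.5,0,0,0,-17,-4.2,0,0]'

```text
clock: 24.05
eef_pos: [480.1, -76.8, 345.2]
tool_rot: [3.141, 0.001, 1.599]
force: [0.4, 0.3, -3.4]
width: 48.3
gripper_force: 63.0
```

>>> arm_command --series '[0,-3.5,-0.9,0,0,0,-7,-1.7,0,0,0,-10.5,-2.6,0,0,0,-14,-3.5,0,0,0,-17,-4.2,0,0]'

```text
clock: 24.47
eef_pos: [443.0, -247.8, 345.2]
tool_rot: [3.141, 0.002, 1.599]
force: [0.6, -0.4, -3.5]
width: 48.4
gripper_force: 63.0
```

>>> arm_command --series '[0,-2,-0.5,0,0,0,-4,-1,0,0,0,-5.2,-1.3,0,0,0,-5.6,-1.4,0,0,0,-5.6,-1.4,0,0]'

```text
clock: 24.88
eef_pos: [431.6, -302.3, 344.7]
tool_rot: [3.141, 0.001, 1.599]
force: [0.1, -0.5, -3.8]
width: 48.5
gripper_force: 63.0
```

```bash
python3 go.py 433.3,-303.5,80,1.60
```

```text
t 24.88 pos [ 431.6 -302.3  344.7] yaw 1.599 w 48.5 gf 63.0 F [ 0.1 -0.5 -3.8] q [ 0.1   0.39  0.67  1.71 -0.26  1.13  0.87]
433.3,-303.5,80,1.60 -> [-0.09  0.16 26.47] roll -0.1
```

>>> arm_command --series '[0,0,0.1,3.5,0,0,-0.1,0.1,7,0,0,-0.1,0.1,10.5,0,0,-0.1,0.1,14,0,0,-0.1,0.1,17,0]'

```text
clock: 25.3
eef_pos: [434.0, -299.8, 172.4]
tool_rot: [-3.141, -0.001, 1.604]
force: [0.3, 0.4, -3.6]
width: 48.2
gripper_force: 63.0
```

>>> arm_command --series '[0,0,0,3,0,0,0,0,6,0,0,0,0,8.5,0,0,0,0,9.5,0,0,0,0,9.5,0]'

```text
clock: 25.72
eef_pos: [433.1, -299.9, 77.4]
tool_rot: [-3.138, -0.003, 1.603]
force: [-0.1, -0.1, -3.7]
width: 48.2
gripper_force: 63.3
```

```bash
python3 brass.py; python3 go.py 433.3,-303.5,52,1.60
```

```text
side 456
-54 6 x -10.274288631053764 13.933713291902052 y 10.155463328397957 18.989596756327444 mean [-2. 16.]
-48 16 x -20.29513727140437 13.428682849764982 y 5.127112881026051 24.29423146959539 mean [-4. 17.]
-42 25 x -20.128130099792486 14.759865961664218 y 4.194622672862579 26.64606501693612 mean [-5. 19.]
-36 23 x -20.79040968180408 10.429118581887451 y 1.7740799503273479 24.357066324688276 mean [-7. 17.]
-30 27 x -21.29680865053723 16.64200868548147 y 6.71934321913028 25.685226994040647 mean [-3. 18.]
-24 22 x -22.29300977925692 11.828235310307491 y 5.90818238101383 26.225340714340746 mean [-8. 20.]
-18 12 x -17.940059155071197 14.487980480382987 y 19.689167410754067 29.789135049567506 mean [-1. 26.]
-12 31 x -24.575710186861215 18.743737441460098 y -10.586560589649139 33.921292762759435 mean [-6. 21.]
-6 42 x -26.822702677898405 20.064402018961403 y -14.32906054939997 35.94185041128418 mean [-3. 15.]
0 46 x -27.27987516254302 20.361304951263378 y -11.243404684450411 37.34916115146575 mean [-3. 20.]
6 72 x -26.05555216362211 24.72576676490445 y -10.607075661588226 36.251722580674254 mean [-1. 17.]
12 110 x -25.240219244101695 24.977282073317554 y -14.27679064929356 34.660422509689624 mean [-0.  8.]
18 23 x -21.920115742544 24.124076618556103 y -15.33253469230533 33.585572206688994 mean [ 0. -2.]
top 0
t 25.82 pos [ 434.5 -302.    80. ] yaw 1.602 w 48.1 gf 63.3 F [ 0.7 -0.1 -3.2] q [ 0.28  0.73  0.42  1.99 -0.56  0.54  1.13]
433.3,-303.5,52,1.60 -> [-0.15 -0.13  2.8 ] roll 0.1
```

>>> arm_command --series '[0,-0.1,0,0.7,0,0,-0.1,0,1.4,0,0,-0.1,0,2.1,0,0,-0.1,0,2.6,0,0,-0.1,0,2.8,0]'

```text
clock: 26.23
eef_pos: [434.4, -308.2, 53.9]
tool_rot: [3.137, 0.008, 1.599]
force: [-5.6, -4.6, 35.1]
width: 48.2
gripper_force: 67.4
```

>>> arm_command --series '[0,0,0,0.1,0,0,0,0,0.2,0,0,0,0,0.3,0,0,0,0,0.4,0,0,0,0,0.4,0]'

```text
clock: 26.65
eef_pos: [434.8, -310.4, 53.0]
tool_rot: [3.134, 0.011, 1.597]
force: [-8.2, -4.1, 45.1]
width: 48.3
gripper_force: 69.3
```

```bash
python3 go.py
```

```text
t 26.65 pos [ 434.8 -310.4   53. ] yaw 1.597 w 48.3 gf 69.3 F [-8.2 -4.1 45.1] q [ 0.32  0.77  0.37  2.   -0.59  0.47  1.16]
```

>>> arm_command --series '[0,0,0,-0.2,0,0,0,0,-0.4,0,0,0,0,-0.6,0,0,0,0,-0.7,0,0,0,0,-0.7,0]'

```text
clock: 27.07
eef_pos: [434.8, -304.4, 55.0]
tool_rot: [3.139, 0.003, 1.601]
force: [0.4, -2.2, 7.5]
width: 47.9
gripper_force: 65.3
```

```bash
python3 go.py
```

```text
t 27.07 pos [ 434.8 -304.4   55. ] yaw 1.601 w 47.9 gf 65.3 F [ 0.4 -2.2  7.5] q [ 0.31  0.77  0.38  2.   -0.58  0.48  1.15]
```

>>> arm_command --series '[0,0,0,0,0,70,0,0,0,0,90,0,0,0,0,100,0,0,0,0,100,0,0,0,0]'

```text
clock: 27.48
eef_pos: [433.4, -302.3, 53.6]
tool_rot: [-3.141, -0.001, 1.602]
force: [1.1, 0.0, -0.1]
width: 85.4
gripper_force: 0.0
```

>>> arm_command --series '[100,0,0,-2,0,100,0,0,-5,0,100,0,0,-9,0,100,0,0,-13,0,100,0,0,-17,0]'

```text
clock: 27.9
eef_pos: [433.0, -302.4, 225.4]
tool_rot: [-3.14, -0.001, 1.601]
force: [2.0, 0.7, -1.5]
width: 85.3
gripper_force: 0.0
```

>>> arm_command --series '[100,0,0,-4,0,100,0,0,-8,0,100,0,0,-12,0,100,2,0,-13,0,100,5,0,-13,0]'

```text
clock: 28.32
eef_pos: [432.9, -256.3, 357.6]
tool_rot: [3.135, 0.005, 1.597]
force: [0.9, 0.9, -1.4]
width: 85.6
gripper_force: 0.0
```

>>> arm_command --series '[100,3.5,0,0,0,100,7,0,0,0,100,10.5,0,0,0,100,14,0,0,0,100,17.5,0,0,0]'

```text
clock: 28.73
eef_pos: [426.0, -76.2, 353.9]
tool_rot: [-3.141, -0.0, 1.602]
force: [1.1, 0.2, 1.1]
width: 85.1
gripper_force: 0.0
```

```bash
python3 go.py; python3 large.py; python3 - <<'E'
from h import *
np.set_printoptions(precision=1,suppress=True)
o=[]
for n,(y,x) in(("side",(150,370)),("top",(225,425))):
    p,d=viewer.get_image(n); o.append(cv2.resize(p[y:y+120,x:x+100,::-1],(400,480)))
    W=cloud(n,d);h=cv2.cvtColor(p,cv2.COLOR_RGB2HSV)
    for c,r,zz in(((572,-348),45,64),((433,-295),52,68)):
        k=(h[...,1]>90)&(h[...,0]<30)&(d>0)&(abs(W[...,0]-c[0])<r)&(abs(W[...,1]-c[1])<r)&(W[...,2]>6)
        P=W[k]
        if len(P):T=P[abs(P[:,2]-zz)<5];print(n,len(P),P[:,2].max(),T.min(0),T.max(0),(T.min(0)+T.max(0))/2)
    if n=="top":
        for nm,(a,b,c,e) in dict(ring=(290,318,200,230),fit=(290,308,178,198)).items():
            k=np.zeros(d.shape,bool);k[a:b,c:e]=1;k&=(d>0)&(W[...,2]>10)&(W[...,2]<60);Q=W[k]
            if len(Q):print(nm,len(Q),Q.mean(0),cv2.minAreaRect(np.ascontiguousarray(Q[:,:2],dtype=np.float32)))
cv2.imwrite("pics/g6.png",np.hstack(o))
E
```

```text
t 28.73 pos [426.  -76.2 353.9] yaw 1.602 w 85.1 gf 0.0 F [1.1 0.2 1.1] q [-0.42  0.2   0.66  1.91 -0.14  1.08  0.32]
183 [519.1 364.6  82.4] s range of r>28 [-1.7  1.4 21.7 27.  29.2]
s hist r28-35 (array([  0,   0,   8,  33,  26,  35,  39,  36,  91, 130,   6,   0,   0,
         0,   0,   0,   0]), array([-12,  -8,  -4,   0,   4,   8,  12,  16,  20,  24,  28,  32,  36,
        40,  44,  48,  52,  56]))
side 184 67.53879167828552 [ 556.9 -376.9   59.3] [ 589.1 -333.3   67.5] [ 573.  -355.1   63.4]
side 441 75.14786488349598 [ 407.2 -331.5   63.1] [ 458.1 -275.7   72.7] [ 432.6 -303.6   67.9]
top 145 71.28282461299969 [ 554.4 -370.3   59. ] [ 591.7 -335.6   68.5] [ 573.  -353.    63.8]
top 5 67.03815100269043 [ 427.7 -329.    66.4] [ 432.6 -328.6   67. ] [ 430.1 -328.8   66.7]
ring 278 [435.9 348.3  18. ] ((436.66192626953125, 347.51727294921875), (52.929866790771484, 52.14826965332031), 89.98712158203125)
fit 106 [447.4 418.1  29. ] ((448.6350402832031, 419.59051513671875), (25.312664031982422, 28.708223342895508), 87.48844909667969)
```

View pics/g6.png

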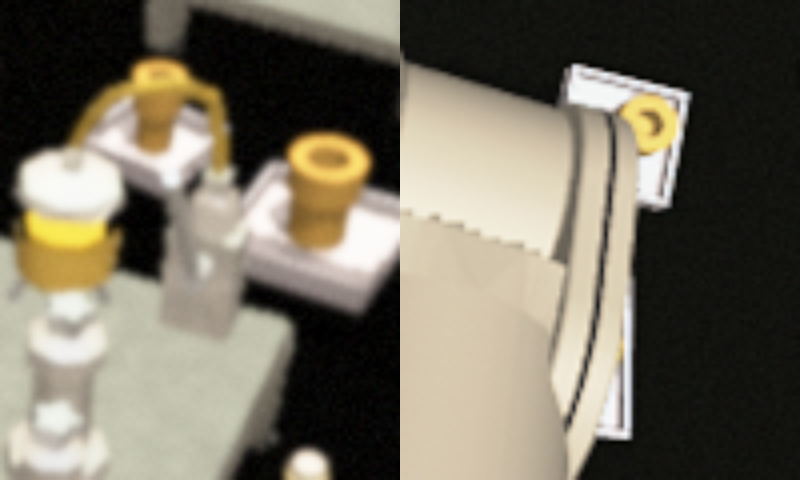

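Both sleeves stand upright in their trays: the small one at (160,105) and the middle one at (328,190) in the left half. They are within about 9 mm of the tray centres, the large sleeve is where it was, and the ring and fitting haven't moved. Handing in.

```bash
python3 -c "
from cell import workorder;print(workorder.finish_job())"
```

```text
the job is handed in; nothing more can be done
None
```

The job is handed in: the small sleeve stands upright in the narrow tray and the middle one in the wide tray, the large sleeve is still seated, and the ring and fitting have not moved; the hand-in returned no verdict.

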